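# Load the pot shuttle, slide it round the bent rod into the reader and start the reader

## Task

Put every sample pot into the shuttle, one to a pocket and right down, before the shuttle goes onto the rod. Then take the shuttle by its fin, thread its bore onto the free end of the reader's bent guide rod and slide it round the bend, turning it as the rod turns, fully home against the stop at the reader, with all the pots still seated, and press the start key on the reader all the way down. Leave the timer, the specimen cup and the roll of labels near it where they are.

Things in the scene. Friction and masses are not known exactly. Their poses are not given: they have to be found in the camera images.
- rail: Fixed pot reader: white housing 70 mm deep, 170 mm wide, 40 mm high, a bent steel guide rod (10 mm thick, axis 18 mm above the bench) standing out level from its front. Origin: on the bench under the rod point 'home', 35 mm before the housing's front face. x: the direction in which the rod runs into the housing; z up. The bend's centre lies at y = +150 mm.
- home (a point): Point on the rod axis (18 mm high) where the middle of the shuttle's bore stands when its front is 2 mm short of the stop collar (22 mm across, on the rod at the housing, its face 25 mm along the rail's x from here). Touching the stop, the bore's middle is 2 mm past this point.
- rod_mid (a point): Point on the rod axis half-way round the bend (a = 0.70 rad). In the rail's frame the rod's axis is an arc of 150 mm radius: points (-150 sin a, 150 (1 - cos a)) mm, a = 0 at home to a = 1.40 rad at the bend's outer end; the direction of travel at a is the rail's x turned by -a about z.
- rod_tip (a point): Point on the rod axis at its free end (a rounding of 5 mm radius goes on beyond it), 20 mm straight beyond the bend's end at a = 1.40 rad. The direction of entry here is the rail's x turned by -1.40 rad about z.
- shuttle: Loose shuttle, about 0.3 kg, on the bench: aluminium centre block 46 mm long (x), 38 mm wide, 36 mm high, and a grey wing 20 mm high on each side, 194 mm over all in y. Origin: centre of the underside; z up. x is the bore's axis; the two ends are alike and either may lead. It slides on the bench.
- shuttle_bore (a point): Middle of the shuttle's through bore: 17 mm across, 46 mm long, 18 mm above the underside, so that on the bench it is level with the rod with about 3 mm play all round.
- shuttle_fin (a point): Middle of the black grip fin on the shuttle's centre block: 12 mm thick along the shuttle's x, 22 mm wide along y, its top 71 mm and its foot 36 mm above the underside; this point is 56 mm up. To be held across its 12 mm, from above.
- start_key (a joint): Round black spring key, 24 mm across, in a grey bezel on top of the reader's housing, pressed straight down: 0 m up, 0.006 m fully down (about 4 N); springs back when let go.
- start_key_top (a point): Centre of the top of the start key.
- pocket_1 (a point): Pocket of the shuttle at y = -76 mm in its frame: a round hole 35 mm across, mouth 20 mm and floor 6 mm above the shuttle's underside. The point is where the centre of a fully seated pot lies, 25 mm above the underside.
- pocket_2 (a point): Pocket of the shuttle at y = -40 mm in its frame: a round hole 35 mm across, mouth 20 mm and floor 6 mm above the shuttle's underside. The point is where the centre of a fully seated pot lies, 25 mm above the underside.
- pocket_3 (a point): Pocket of the shuttle at y = +40 mm in its frame: a round hole 35 mm across, mouth 20 mm and floor 6 mm above the shuttle's underside. The point is where the centre of a fully seated pot lies, 25 mm above the underside.
- pocket_4 (a point): Pocket of the shuttle at y = +76 mm in its frame: a round hole 35 mm across, mouth 20 mm and floor 6 mm above the shuttle's underside. The point is where the centre of a fully seated pot lies, 25 mm above the underside.
- pot_1 (a point): Centre (half-way up) of sample pot 1: upright round pot, 30 mm across, 38 mm high, white with aluminium lid, 30 g. Standing loose on the bench. May be absent.
- sample_pot_1: The same pot 1: origin at the centre of its underside, z along its axis.
- pot_2 (a point): Centre (half-way up) of sample pot 2: upright round pot, 30 mm across, 38 mm high, white with aluminium lid, 30 g. Standing loose on the bench. May be absent.
- sample_pot_2: The same pot 2: origin at the centre of its underside, z along its axis.
- pot_3 (a point): Centre (half-way up) of sample pot 3: upright round pot, 30 mm across, 38 mm high, white with aluminium lid, 30 g. Standing loose on the bench. May be absent.
- sample_pot_3: The same pot 3: origin at the centre of its underside, z along its axis.
- pot_4 (a point): Centre (half-way up) of sample pot 4: upright round pot, 30 mm across, 38 mm high, white with aluminium lid, 30 g. Standing loose on the bench. May be absent.
- sample_pot_4: The same pot 4: origin at the centre of its underside, z along its axis.
- desk_timer: Bystander: small white timer, 62x62x22 mm; origin at the centre of its underside. Leave it alone.
- cup: Bystander: closed specimen cup, 53 mm across, 59 mm high; origin at the centre of its underside. Leave it alone.
- roll_of_labels: Bystander: roll of labels, 56 mm across, 26 mm high; origin at the centre of its underside. Leave it alone.

How it is judged:
On the way, in this order (a step that is already met when the one before it is completed fails the run):
1. every pot is seated in a pocket while the shuttle is still off the rod ((distance between pot_1 and pocket_1 below 0.007 m or distance between pot_1 and pocket_2 below 0.007 m or distance between pot_1 and pocket_3 below 0.007 m or distance between pot_1 and pocket_4 below 0.007 m) and angle between each of sample_pot_1, sample_pot_2, sample_pot_3, sample_pot_4's own z axis and vertical below 0.2 rad and (distance between pot_2 and pocket_1 below 0.007 m or distance between pot_2 and pocket_2 below 0.007 m or distance between pot_2 and pocket_3 below 0.007 m or distance between pot_2 and pocket_4 below 0.007 m) and (distance between pot_3 and pocket_1 below 0.007 m or distance between pot_3 and pocket_2 below 0.007 m or distance between pot_3 and pocket_3 below 0.007 m or distance between pot_3 and pocket_4 below 0.007 m) and (distance between pot_4 and pocket_1 below 0.007 m or distance between pot_4 and pocket_2 below 0.007 m or distance between pot_4 and pocket_3 below 0.007 m or distance between pot_4 and pocket_4 below 0.007 m) and horizontal distance between shuttle_bore and rod_tip above 0.029 m), for 0.2 s.
2. the shuttle is on the rod, half-way round the bend (distance between shuttle_bore and rod_mid below 0.012 m).
3. the shuttle is home at the stop (distance between shuttle_bore and home below 0.008 m and angle between the x axis of shuttle and the x axis of rail, either way round below 0.12 rad), for 0.2 s.
4. the start key is pressed down (at least 4.5 of its 6 mm) with the shuttle home (all of step 3 and value of joint start_key above 0.0045 m).
At the end, for the whole second after the job is handed in: The middle of the shuttle's bore is within 8 mm of home, its bore within 0.12 rad of the rod's direction there; each pot's centre is within 7 mm of the seated point of some pocket, the pot within 0.2 rad of upright; the shuttle is at rest (under 20 mm/s) and the start key is let go (all of step 3 and value of joint start_key below 0.003 m and (distance between pot_1 and pocket_1 below 0.007 m or distance between pot_1 and pocket_2 below 0.007 m or distance between pot_1 and pocket_3 below 0.007 m or distance between pot_1 and pocket_4 below 0.007 m) and angle between each of sample_pot_1, sample_pot_2, sample_pot_3, sample_pot_4's own z axis and vertical below 0.2 rad and (distance between pot_2 and pocket_1 below 0.007 m or distance between pot_2 and pocket_2 below 0.007 m or distance between pot_2 and pocket_3 below 0.007 m or distance between pot_2 and pocket_4 below 0.007 m) and (distance between pot_3 and pocket_1 below 0.007 m or distance between pot_3 and pocket_2 below 0.007 m or distance between pot_3 and pocket_3 below 0.007 m or distance between pot_3 and pocket_4 below 0.007 m) and (distance between pot_4 and pocket_1 below 0.007 m or distance between pot_4 and pocket_2 below 0.007 m or distance between pot_4 and pocket_3 below 0.007 m or distance between pot_4 and pocket_4 below 0.007 m) and linear speed of shuttle below 0.02 m/s); the robot touches nothing.
It fails at once if a bystander (timer, specimen cup, roll of labels) is moved more than 30 mm (distance of any of desk_timer, cup, roll_of_labels from where it was at the start of the episode above 0.03 m).
Of sample_pot_1, sample_pot_2, sample_pot_3, sample_pot_4 only 3 to 4 are there at a start; the rules pass over those that are not, and their reading is None.
At some moment in a run one of sample_pot_1, sample_pot_2, sample_pot_3, sample_pot_4 may be knocked a few centimetres aside while the robot is not near it.
Once in a run the grip may slacken for a moment while it holds something.
It also fails if it takes over 192 s, if anything falls off the work surface, if the arm or the gripper's body presses on something with over 40 N, if the wrist force passes 120 N, or if a joint passes its speed limit or range.

## Robot

A 7-joint arm with a two-finger parallel gripper is mounted at the origin on a cart in front of the work surface, level with it; the furniture and walls round the work are solid. World frame = base frame: x ahead of the robot, y to its left, z up, the work surface at z = 0. Lengths are in m, angles in rad, forces in N, time in s.
With the tool pointing down it reaches from about 0.4 to 0.85 m from the base axis. Payload 4.5 kg.
Tool frame: the origin (TCP) lies at the very end of the fingers, on their centre line; the grasp point (between the pads) lies grasp_offset behind it (grasp_offset is the distance from the TCP to the grasp point, in m); z points along the fingers, y is the line along which they close (so a half turn about z gives the same grasp; the last joint's range is limited). The gripper opens to 88 mm and grips with 3 to 60 N. Pads are 18 mm wide; open, the fingers measure 123 mm over their backs; the gripper's body (75 mm by 187 mm) begins 45 mm behind the grasp point.
Start: joints at [1.269, 0.689, -0.195, 1.565, 0.157, 0.902, -0.215], TCP at [0.206, -0.59, 0.239] pointing down, gripper open.
Joint ranges: [-3.01, 3.01], [-0.46, 2.08], [-1.47, 1.51], [0.13, 2.56], [-1, 4.14], [0.04, 2.09], [-2.66, 2.66]. Speed limits (rad/s): [2.57, 2.57, 3.14, 3.14, 3.14, 3.14, 3.14].

## Interface

Orientations are given as a 3x3 rotation matrix whose columns are the frame's x, y, z axes.
In Python, from workcell import * gives the robot as it stands.
- The arm moves only by the tool apply_moves, never from a script. Its argument "targets" is a list of rows, each a list of 2 entries, a list of its own where there are three numbers: the shift along the tool's x, y, z in mm, then the turn about the tool's z in degrees. In form: [[[dx, dy, dz], turn], ...]. A call has 1 to 12 rows; each row is the pose to reach, as a shift and turn from the pose commanded when the call began, along the tool's axes at that moment; what a row does not reach only later rows make up. A row lasts 1/8 s, in which the tool goes at most 62.5 mm and 10.7 degrees, less where a joint would pass 70% of its speed; a pose out of reach is approached as far as the arm can. A call with a gripper value outside its range is refused whole. "grip" is the closure in counts, from 0 (fully open) to 255 (shut), set as the call begins (left out, the last holds). The fingers move at their own pace and stop on an object; "squeeze" is the grip in N (left out, the last holds). Time passes only in rows, so rows that repeat a pose let the fingers close. It gives the time, the measured TCP pose, the force, the opening and the grip force at its end, in the units of the state.
- sense(): the state, without advancing time (a new reading comes with each control period).
- camera(name): name is "scene" or "top" or "wrist"; returns a dict with "image" (384x512x3 uint8, red, green, blue), "K" (3x3 intrinsics, pixels), "eye" and "rotation" of the camera in the world. Camera axes: x right, y down, z forward; pixel columns grow to the right and rows downward; lengths in m; the calibration is good to about 2 mm. The wrist camera is an equidistant fisheye: a pixel r from the principal point sees the ray r / f radians off the axis. A picture is of the moment at which its call begins. There is no depth.
- hand_in(): hands the job in; it is judged then, once.
The state is a dict: "t": time; "joint_pos": joint angles; "qvel": joint speeds; "joint_torque": joint torques, N m; "tcp_pos": TCP position; "tool_rot": TCP orientation; "force": force on the tool from outside, world axes, zero at the start; "wrist_torque": the same for the moment, N m; "grip_width": finger opening in m; "grip_force": force on a finger pad.
Only numpy, scipy, OpenCV 4.12 (cv2) and the standard library are available. Lean on these libraries where they do the work, as an engineer would, in place of code of your own. Each camera call takes 0.05 s, during which the arm holds its last target. There are 200 camera calls.

## Working session

There is one attempt and no reset: what is moved stays moved. The work goes in short steps, Python scripts to look and compute and a tool call to move; the robot and the scene stay as the last step left them, time stands still between calls to the robot, and variables do not carry over. Pictures are saved under pics/ and viewed, at most 14 in all, crops included, and the job is handed in when it is done.

Besides the shell and the picture viewer there is one more tool, called after "Emit:" by a JSON object that holds its "fn" and its "kwargs". apply_moves: Moves the arm, as the interface text tells. Its arguments: {"type":"object","properties":{"targets":{"type":"array","items":{"type":"array"}},"grip":{"type":"number"},"squeeze":{"type":"number"}},"required":["targets"]}

```bash
ls; mkdir -p pics
cat > h.py <<'E'
from workcell import *
import numpy as np, cv2
def snap(n,f=None):
    c=camera(n)
    if f: cv2.imwrite('pics/'+f,c['image'][:,:,::-1])
    return c
def ray(c,u,v,fish=False):
    K=np.array(c['K']);x=(u-K[0,2])/K[0,0];y=(v-K[1,2])/K[1,1]
    if fish:
        r=np.hypot(x,y);s=np.sin(r)/r if r>1e-9 else 1
        d=np.array([x*s,y*s,np.cos(r)])
    else: d=np.array([x,y,1.])
    return np.array(c['rotation'])@d
def hit(c,u,v,z,fish=False):
    d=ray(c,u,v,fish);e=np.array(c['eye']);return (e+d*(z-e[2])/d[2])[:2]
def proj(c,p,fish=False):
    q=np.array(c['rotation']).T@(np.array(p)-np.array(c['eye']));K=np.array(c['K'])
    if fish:
        r=np.hypot(q[0],q[1]);th=np.arctan2(r,q[2]);a=q[:2]/r*th
    else: a=q[:2]/q[2]
    return a[0]*K[0,0]+K[0,2],a[1]*K[1,1]+K[1,2]
E
python3 - <<'E'
from h import *
s=sense();print({k:np.round(v,3).tolist() for k,v in s.items()})
for n in('scene','top'):
    c=snap(n,n+'0.png');print(n,np.round(c['K'],1).tolist(),np.round(c['eye'],3),np.round(c['rotation'],3).tolist())
    import workcell;print([x for x in dir(workcell) if x[0]!='_'])
E
```

```text
pics
{'t': 0.0, 'joint_pos': [1.269, 0.69, -0.195, 1.566, 0.157, 0.903, -0.215], 'qvel': [-0.0, 0.0, 0.001, -0.001, 0.0, -0.001, -0.0], 'joint_torque': [-0.001, -52.757, -1.267, -15.343, -0.053, 0.006, 0.0], 'tcp_pos': [0.206, -0.59, 0.238], 'tool_rot': [[0.944, 0.33, -0.001], [0.33, -0.944, 0.002], [-0.0, -0.002, -1.0]], 'force': [0.096, -1.043, -0.561], 'wrist_torque': [0.008, 0.029, 0.024], 'grip_force': 0.0, 'grip_width': 0.088}
scene [[459.2, 0.0, 260.3], [0.0, 459.2, 195.5], [0.0, 0.0, 1.0]] [-0.435 -0.869  0.643] [[0.642, -0.31, 0.701], [-0.767, -0.257, 0.589], [-0.002, -0.915, -0.403]]
['IKError', 'camera', 'grasp_offset', 'hand_in', 'sense']
top [[436.6, 0.0, 255.2], [0.0, 436.6, 194.4], [0.0, 0.0, 1.0]] [0.425 0.002 1.622] [[0.005, -0.998, 0.07], [-1.0, -0.006, -0.009], [0.01, -0.07, -0.998]]
['IKError', 'camera', 'grasp_offset', 'hand_in', 'sense']
```

View pics/scene0.png

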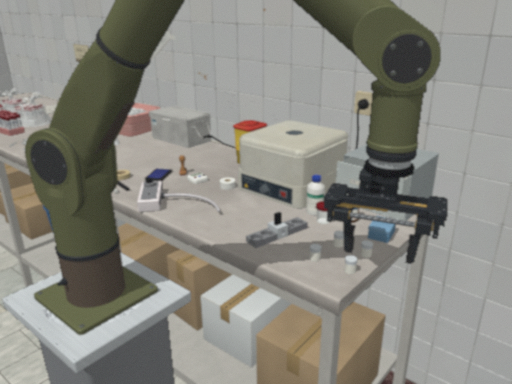

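View pics/top0.png

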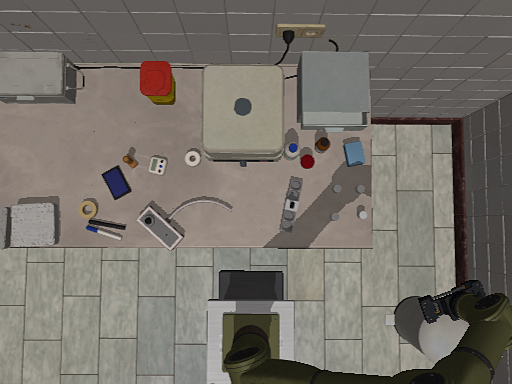

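The scene view shows the reader, the rod, the shuttle and the pots at the right end. In the top view the reader is near (160,225), the rod tip near (231,208), the shuttle near (290,205), and four pots near (337,188), (360,188), (335,216) and (362,214).

Run:
```python
from h import *
c=snap('top');im=c['image'][:,:,::-1]
cv2.imwrite('pics/z1.png',cv2.resize(im[145:250,130:380],None,fx=3.2,fy=3.2,interpolation=cv2.INTER_CUBIC))
for n,u,v,z in[('p',337,188,.038),('p',360,188,.038),('p',335,216,.038),('p',362,214,.038),('sh',290,205,.02),('tip',231,208,.018),('reader',160,225,.04),('edge',300,247,0),('redge',371,200,0),('cup',307,161,.059)]:print(n,hit(c,u,v,z).round(3))
```

```text
p [ 0.561 -0.311]
p [ 0.562 -0.395]
p [ 0.459 -0.303]
p [ 0.467 -0.401]
sh [ 0.499 -0.141]
tip [0.487 0.076]
reader [0.423 0.33 ]
edge [ 0.345 -0.18 ]
redge [ 0.52  -0.445]
cup [ 0.657 -0.199]
```

View pics/z1.png

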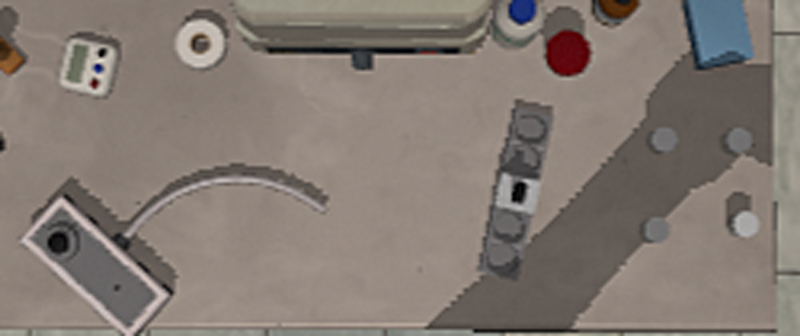

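The enlarged top view confirms four pots. The shuttle's long axis lies about 11° off world x, and the rod bends from the reader at lower left round to its tip near zoomed (325,208). Next I move above the pots and use the wrist camera.

```bash
cat >> h.py <<'E'
def go(*ps):
    """rows (x,y,z,yaw deg of tool y or None) -> shift mm / turn deg from present pose"""
    s=sense();R=np.array(s['tool_rot']);p=np.array(s['tcp_pos']);y0=np.degrees(np.arctan2(R[1,1],R[0,1]))
    print('t',round(s['t'],2),'tcp',p.round(4),'yaw',round(y0,1),'w',round(s['grip_width'],4),'F',np.round(s['force'],1))
    for q in ps:
        d=R.T@(np.array(q[:3])-p)*1000
        t=0 if q[3] is None else -((q[3]-y0+90)%180-90)
        print(q,'->',d.round(1).tolist(),round(t,1))
E
python3 - <<'E'
from h import *
print(grasp_offset); go((.50,-.30,.30,79.3))
E
```

```text
0.0187
t 0.15 tcp [ 0.2057 -0.5897  0.2381] yaw -70.8 w 0.0884 F [-0.3 -1.1 -0.4]
(0.5, -0.3, 0.3, 79.3) -> [373.3, -176.6, -61.7] 29.9
```

Emit:
{"fn": "apply_moves", "kwargs": {"targets": [[[45, -21, -10], 5], [[90, -42, -20], 10], [[135, -63, -30], 20], [[180, -85, -40], 30], [[225, -106, -50], 30], [[270, -127, -60], 30], [[315, -149, -62], 30], [[360, -170, -62], 30], [[373, -177, -62], 30], [[373, -177, -62], 30]], "grip": 0}}

```text
t: 1.4
tcp_pos: [0.4998, -0.2996, 0.3004]
tool_rot: [[0.983, -0.185, -0.001], [-0.185, -0.983, 0.0], [-0.001, 0.0, -1.0]]
force: [-1.3, 0.0, 0.7]
grip_width: 0.0883
grip_force: 0.0
```

Run:
```python
from h import *
c=snap('wrist','w1.png');print(np.round(c['K'],1).tolist(),np.round(c['eye'],3),np.round(c['rotation'],3).tolist())
for p in[(.561,-.311,.038),(.562,-.395,.038),(.459,-.303,.038),(.467,-.401,.038),(.499,-.141,.036)]:print(np.round(proj(c,p,True)))
go()
```

```text
[[297.3, 0.0, 257.9], [0.0, 297.3, 189.9], [0.0, 0.0, 1.0]] [ 0.566 -0.312  0.446] [[-0.185, -0.948, -0.258], [-0.983, 0.179, 0.049], [-0.0, 0.263, -0.965]]
[258. 115.]
[318. 104.]
[266. 187.]
[332. 169.]
[153. 181.]
t 1.45 tcp [ 0.4987 -0.3012  0.3005] yaw -100.8 w 0.0881 F [-0.4 -0.3 -0.4]
```

View pics/w1.png

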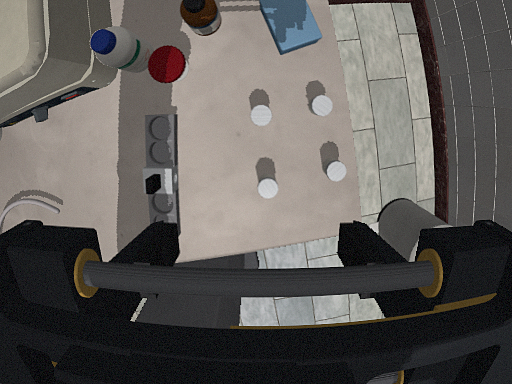

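The wrist view shows four white lids near (261,114), (321,104), (267,187) and (336,170). The shuttle's pockets are along u≈160, with the fin at (153,184).

```bash
cat >> h.py <<'E'
def pots(c,roi):
    g=c['image'].min(2);m=np.zeros_like(g);a,b,d,e=roi;m[b:e,a:d]=(g[b:e,a:d]>195)*255
    cs,_=cv2.findContours(m,cv2.RETR_EXTERNAL,cv2.CHAIN_APPROX_NONE);o=[]
    for k in cs:
        if cv2.contourArea(k)>60:
            (u,v),r=cv2.minEnclosingCircle(k);el=cv2.fitEllipse(k)
            print('blob',np.round([u,v,r],1),np.round(el[0]+el[1],1),hit(c,*el[0],.038,True).round(4))
E
python3 - <<'E'
from h import *
c=snap('wrist');pots(c,(225,80,350,215))
im=c['image'][:,:,::-1];print(im[187,255:280].min(1),im[175:205,267].min(1))
cv2.imwrite('pics/z2.png',cv2.resize(im[95:240,130:350],None,fx=3.5,fy=3.5,interpolation=cv2.INTER_CUBIC))
E
```

```text
blob [266.  187.9   9.4] [265.8 187.9  16.8  18.2] [ 0.4564 -0.3046]
[136 183 207 201 193 199 200 195 200 206 200 196 199 202 198 199 204 199
 201 199 209 176 146 155 155] [ 99  88  92 169 195 194 197 199 200 199 197 202 199 202 200 201 208 208
 205 205 207 215 183 154 158 157 159 154 158 160]
```

View pics/z2.png

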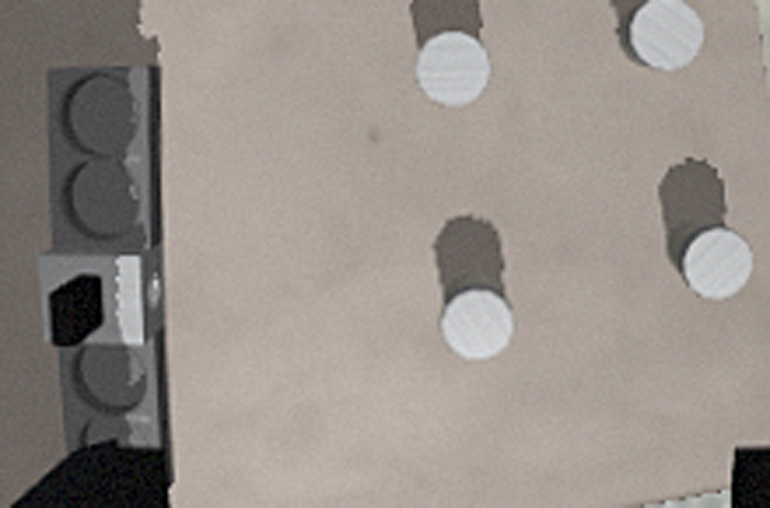

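The enlarged crop shows clean round lids and the pockets, with the fin to the left of the bright strip on the block.

```bash
sed -i 's/>195/>178/' h.py
python3 - <<'E'
from h import *
c=snap('wrist');pots(c,(225,80,350,215))
go((.457,-.304,.12,None))
E
```

```text
blob [265.2 187.2   9.9] [265.3 187.2  18.5  18.9] [ 0.457  -0.3049]
blob [334.1 169.7   9.8] [334.  169.5  17.9  18.9] [ 0.464  -0.4065]
blob [258.  113.9  10.3] [258.1 113.8  19.2  19.9] [ 0.5602 -0.3144]
blob [319.3 103.5  10. ] [319.3 103.6  18.8  19.4] [ 0.5597 -0.4   ]
t 1.55 tcp [ 0.498  -0.3022  0.3006] yaw -101.0 w 0.0885 F [-0.3 -0.3  0.6]
(0.457, -0.304, 0.12, None) -> [-39.8, 9.3, 180.7] 0
```

Emit:
{"fn": "apply_moves", "kwargs": {"targets": [[[-10, 3, 45], 0], [[-20, 5, 90], 0], [[-30, 7, 140], 0], [[-40, 8, 190], 0], [[-41, 8, 200], 0], [[-41, 8, 200], 0]], "grip": 60}}

```text
t: 2.3
tcp_pos: [0.4582, -0.3014, 0.1013]
tool_rot: [[0.982, -0.188, 0.001], [-0.188, -0.982, -0.001], [0.001, 0.001, -1.0]]
force: [-0.3, -0.9, 0.4]
grip_width: 0.0678
grip_force: 0.0
```

Run:
```python
from h import *
c=snap('wrist','w2.png');print(proj(c,(.457,-.304,.038),True))
pots(c,(120,60,420,300))
go((.457,-.304,.017,None))
c=snap('wrist')
go((.457,-.304,.017,None))
```

```text
(np.float64(261.70079775187133), np.float64(204.53382415153234))
blob [262.9 203.8  19.3] [262.7 203.5  36.   37.6] [ 0.4577 -0.3049]
blob [389.6 170.2  18.2] [390.4 170.3  31.   35.9] [ 0.4646 -0.4063]
t 2.35 tcp [ 0.4592 -0.3015  0.1021] yaw -100.8 w 0.0673 F [ 1.1 -0.5  0.6]
(0.457, -0.304, 0.017, None) -> [-1.9, 2.7, 85.1] 0
t 2.4 tcp [ 0.4596 -0.3015  0.1025] yaw -100.8 w 0.0674 F [ 0.2 -0.   0.4]
(0.457, -0.304, 0.017, None) -> [-2.4, 2.8, 85.5] 0
```

View pics/w2.png

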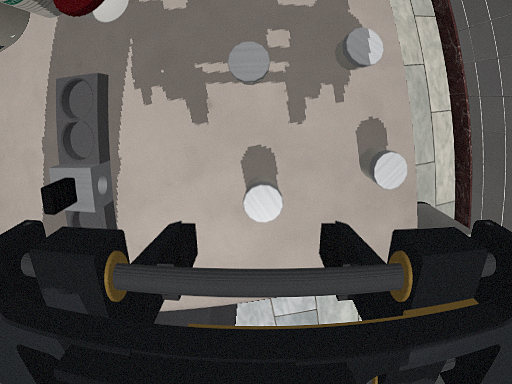

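The pot lies between the fingers at (263,203), consistent with the earlier measurement. I descend and grip.

Emit:
{"fn": "apply_moves", "kwargs": {"targets": [[[-1, 3, 40], 0], [[-1, 3, 75], 0], [[-1, 3, 84], 0], [[-1, 3, 84], 0]]}}

```text
t: 2.9
tcp_pos: [0.4574, -0.3035, 0.0177]
tool_rot: [[0.982, -0.187, 0.001], [-0.187, -0.982, -0.001], [0.002, 0.001, -1.0]]
force: [-0.1, 0.6, 0.1]
grip_width: 0.0671
grip_force: 0.0
```

Emit:
{"fn": "apply_moves", "kwargs": {"targets": [[[0, 0, 0], 0], [[0, 0, 0], 0], [[0, 0, 0], 0], [[0, 0, -25], 0], [[0, 0, -70], 0], [[0, 0, -110], 0], [[0, 0, -140], 0]], "grip": 255, "squeeze": 15}}

```text
t: 3.78
tcp_pos: [0.4567, -0.3033, 0.1587]
tool_rot: [[0.982, -0.187, 0.001], [-0.187, -0.982, -0.001], [0.002, 0.001, -1.0]]
force: [0.5, 0.6, -0.8]
grip_width: 0.0007
grip_force: 0.0
```

Run:
```python
from h import *
go((.44,-.15,.20,None))
```

```text
t 3.77 tcp [ 0.4567 -0.3033  0.1587] yaw -100.8 w 0.0007 F [ 0.5  0.6 -0.8]
(0.44, -0.15, 0.2, None) -> [-45.0, -147.4, -41.4] 0
```

Run:
```python
from h import *
c=snap('wrist','w3.png');pots(c,(120,60,420,300))
```

```text
blob [399.7 257.5   8.1] [398.5 257.7  10.2  14.3] [ 0.3472 -0.4398]
blob [386.2 253.5   9.7] [386.8 251.5  10.6  18.9] [ 0.3588 -0.4254]
blob [223.  218.   33.2] [220.1 217.9  26.   60. ] [ 0.4314 -0.2614]
blob [166.3 206.9  10.8] [166.8 207.2  15.6  18. ] [ 0.4515 -0.2116]
blob [259.5 185.2  15.8] [259.5 185.1  30.5  30.8] [ 0.4562 -0.3046]
blob [364.5 158.3  15.3] [364.5 158.3  27.2  29.7] [ 0.4636 -0.4073]
blob [349.5  65.5   9.3] [348.4  65.2  11.3  16.8] [ 0.552  -0.4052]
```

View pics/w3.png

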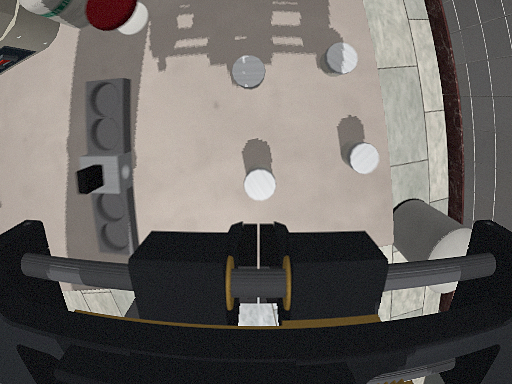

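The pot at (259,185) has not moved. I lifted before the fingers had closed, so I retry with a longer wait.

Emit:
{"fn": "apply_moves", "kwargs": {"targets": [[[0, 0, 0], 0], [[0, 0, 0], 0], [[0, 0, 0], 0], [[0, 0, 0], 0], [[0, 0, 40], 0], [[0, 0, 80], 0], [[0, 0, 120], 0], [[0, 1, 141], 0], [[0, 1, 141], 0]], "grip": 110}}

```text
t: 4.95
tcp_pos: [0.4552, -0.3034, 0.014]
tool_rot: [[0.982, -0.187, -0.003], [-0.187, -0.982, 0.002], [-0.003, -0.001, -1.0]]
force: [0.4, 0.3, -0.5]
grip_width: 0.0502
grip_force: 0.0
```

Emit:
{"fn": "apply_moves", "kwargs": {"targets": [[[0, 0, 0], 0], [[0, 0, 0], 0], [[0, 0, 0], 0], [[0, 0, 0], 0], [[0, 0, 0], 0], [[0, 0, 0], 0], [[0, 0, -25], 0], [[0, 0, -70], 0], [[0, 0, -110], 0], [[0, 0, -140], 0]], "grip": 255, "squeeze": 15}}

```text
t: 6.2
tcp_pos: [0.4565, -0.3042, 0.1576]
tool_rot: [[0.982, -0.187, 0.001], [-0.187, -0.982, -0.001], [0.001, 0.001, -1.0]]
force: [0.6, -0.6, -2.3]
grip_width: 0.0293
grip_force: 15.0
```

Run:
```python
from h import *
c=snap('wrist')
im=c['image'];g=im.max(2);
for v in(95,115,135,160,175,190,210,230):print(v,g[v,76:150:2].tolist())
go((.44,-.15,.20,None))
```

```text
95 [123, 123, 121, 122, 106, 88, 80, 58, 47, 50, 85, 88, 87, 89, 91, 90, 90, 86, 88, 88, 88, 88, 93, 65, 56, 61, 62, 118, 121, 124, 125, 173, 194, 196, 194, 193, 192]
115 [125, 124, 122, 128, 108, 89, 90, 91, 91, 91, 84, 81, 77, 80, 92, 91, 89, 86, 94, 94, 88, 91, 90, 64, 54, 55, 64, 120, 123, 115, 166, 193, 191, 195, 192, 192, 193]
135 [123, 127, 127, 127, 115, 89, 87, 66, 59, 58, 85, 91, 87, 96, 91, 89, 89, 87, 92, 93, 93, 89, 91, 67, 59, 55, 63, 110, 123, 123, 200, 192, 193, 194, 196, 192, 196]
160 [124, 132, 144, 145, 141, 145, 138, 145, 146, 140, 142, 146, 145, 151, 146, 140, 145, 147, 147, 139, 107, 86, 95, 86, 91, 90, 91, 101, 122, 121, 176, 193, 190, 193, 189, 192, 194]
175 [21, 28, 29, 22, 19, 15, 0, 18, 24, 18, 6, 7, 13, 117, 147, 153, 147, 147, 147, 150, 137, 90, 105, 136, 145, 140, 91, 83, 147, 191, 184, 190, 190, 189, 190, 188, 191]
190 [80, 26, 22, 23, 32, 16, 19, 2, 58, 139, 151, 149, 142, 143, 142, 149, 141, 143, 146, 146, 146, 120, 92, 86, 81, 55, 60, 52, 127, 195, 188, 195, 195, 195, 193, 193, 194]
210 [121, 124, 124, 123, 126, 126, 123, 122, 98, 88, 72, 61, 66, 71, 89, 88, 93, 91, 93, 90, 90, 91, 94, 89, 87, 78, 59, 59, 53, 146, 195, 195, 197, 196, 197, 197, 197]
230 [125, 124, 120, 123, 122, 120, 120, 126, 123, 110, 90, 89, 68, 53, 71, 100, 51, 21, 27, 12, 11, 17, 19, 14, 30, 34, 45, 39, 34, 33, 64, 101, 104, 109, 119, 133, 141]
t 6.25 tcp [ 0.4581 -0.3052  0.1607] yaw -100.8 w 0.0293 F [ 1.2 -0.5  0.8]
(0.44, -0.15, 0.2, None) -> [-46.5, -149.0, -39.9] 0
```

Emit:
{"fn": "apply_moves", "kwargs": {"targets": [[[-10, -20, -10], 0], [[-25, -50, -25], 0], [[-40, -80, -50], 0], [[-60, -95, -60], 0], [[-75, -100, -60], 0], [[-85, -100, -60], 0], [[-85, -100, -60], 0]]}}

```text
t: 7.12
tcp_pos: [0.3908, -0.1902, 0.2156]
tool_rot: [[0.982, -0.187, -0.001], [-0.187, -0.982, -0.0], [-0.001, 0.0, -1.0]]
force: [0.1, 0.3, -1.0]
grip_width: 0.0291
grip_force: 15.0
```

Run:
```python
from h import *
go()
c=snap('wrist');im=c['image'][:,:,::-1]
for x,y in((.41,-.16),(.59,-.1),(.5,-.14)):print(proj(c,(x,y,.02),True))
cv2.imwrite('pics/w4.png',cv2.resize(im[60:290,60:360],None,fx=2.5,fy=2.5,interpolation=cv2.INTER_CUBIC))
```

```text
t 7.12 tcp [ 0.3908 -0.1902  0.2156] yaw -100.8 w 0.0291 F [ 0.1  0.3 -1. ]
(np.float64(229.44501000521888), np.float64(157.78710956345628))
(np.float64(152.05214466904772), np.float64(24.100097583401748))
(np.float64(197.0513534879044), np.float64(85.90334262692795))
```

View pics/w4.png

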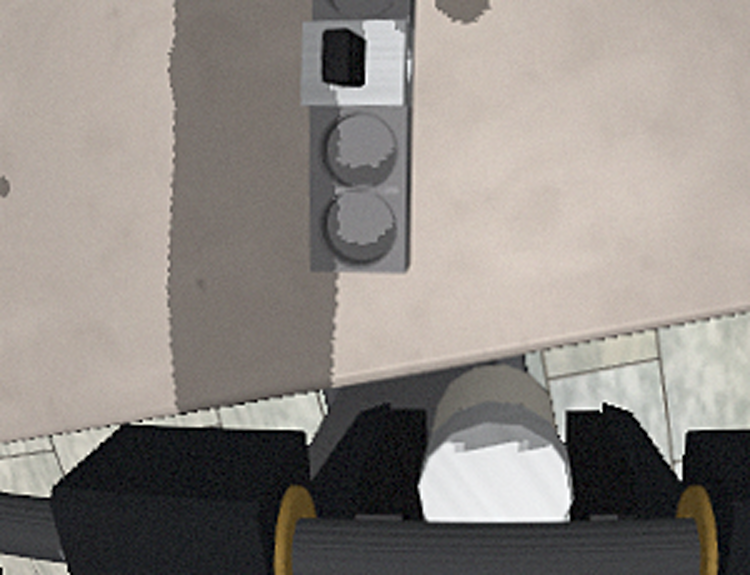

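The held pot is at the bottom of the crop. The shuttle's near wing is at crop (310–408, 105–270), with the block at (302–408, 20–105).

```bash
cat >> h.py <<'E'
def shut(c,seed):
    """seed: pixel box of the shuttle; neutral colour, bright enough -> contours"""
    im=cv2.GaussianBlur(c['image'],(3,3),0).astype(int);a,b,d,e=seed
    m=np.zeros(im.shape[:2],np.uint8);q=im[b:e,a:d];m[b:e,a:d]=((q[:,:,0]-q[:,:,2]<7)&(q.max(2)>70)&(q.max(2)<200))*255
    m=cv2.morphologyEx(m,cv2.MORPH_CLOSE,np.ones((3,3)))
    cs,_=cv2.findContours(m,cv2.RETR_EXTERNAL,cv2.CHAIN_APPROX_NONE)
    k=max(cs,key=cv2.contourArea)[:,0];return k
E
python3 - <<'E'
from h import *
c=snap('wrist')
k=shut(c,(165,45,245,185))
w=np.array([hit(c,u,v,.02,True) for u,v in k])
sel=(k[:,1]>104)
print(k.min(0),k.max(0),sel.sum())
r=cv2.minAreaRect((w[sel]*1000).astype(np.float32));print(r,cv2.boxPoints(r).round(1).tolist())
im=c['image']
for v in (60,80,110,125,150,160): print(v,im[v,176:232,0].tolist(), (im[v,176:232,0].astype(int)-im[v,176:232,2]).tolist())
E
```

```text
[180  45] [226 169] 165
((441.0462646484375, -134.65968322753906), (47.394657135009766, 75.91736602783203), 78.25836944580078) [[399.1000061035156, -150.10000610351562], [473.3999938964844, -165.60000610351562], [483.0, -119.19999694824219], [408.70001220703125, -103.69999694824219]]
60 [125, 123, 123, 125, 123, 122, 117, 125, 117, 88, 91, 90, 94, 92, 80, 73, 56, 93, 95, 88, 91, 94, 90, 98, 92, 91, 92, 91, 92, 93, 93, 92, 93, 94, 94, 88, 90, 89, 90, 96, 88, 92, 87, 90, 93, 93, 94, 97, 51, 60, 154, 214, 203, 201, 201, 205] [10, 15, 9, 13, 13, 14, 9, 13, 10, -1, -1, 0, -2, 1, 0, 2, -3, 3, -3, -4, 0, 1, -2, 3, 0, -1, 0, 0, 0, 1, 0, -3, -2, -2, -1, 1, 0, -4, -4, 1, 2, 0, -4, -2, 1, -4, -4, -4, -1, 2, 12, 23, 21, 21, 21, 20]
80 [125, 129, 124, 121, 131, 137, 134, 138, 130, 133, 134, 142, 103, 25, 36, 35, 22, 15, 30, 32, 35, 33, 35, 22, 0, 24, 18, 17, 8, 9, 155, 212, 203, 201, 200, 202, 203, 197, 202, 203, 202, 198, 203, 204, 208, 179, 104, 114, 80, 132, 203, 207, 206, 203, 202, 201] [14, 12, 13, 13, 6, -1, -1, -2, -4, -7, -3, -3, 0, -4, 0, 3, -9, -6, -5, -3, -3, 0, -1, 4, -4, 2, 0, -1, 0,
[... 1279 characters left out ...]
6, 189, 214, 210, 206, 207, 208, 208, 211] [13, 13, 14, 11, 12, 11, 12, 8, -2, -3, 2, -4, 1, -1, -2, -3, 2, -2, 3, 1, 3, 0, -4, -2, 0, -2, -3, 2, 1, -1, 0, 3, 2, 2, 0, -3, -2, -2, 1, 1, 1, 2, 1, -1, -3, -4, -1, 8, 19, 23, 20, 23, 22, 21, 25, 25]
160 [119, 120, 124, 125, 121, 122, 122, 119, 91, 87, 90, 90, 86, 86, 80, 71, 61, 61, 66, 80, 90, 93, 88, 88, 95, 91, 88, 90, 90, 84, 94, 89, 91, 86, 96, 96, 93, 90, 89, 90, 105, 140, 140, 136, 142, 133, 74, 92, 191, 216, 212, 207, 203, 206, 209, 206] [10, 16, 15, 11, 11, 12, 11, 10, 0, -1, 2, 1, -3, -3, -2, -3, -1, -3, -2, 0, -1, 1, -3, -2, 1, 2, -1, 2, 2, 0, 2, 2, 1, -2, 4, 3, 1, -2, -2, 1, -1, 1, 2, 0, -1, -1, -2, 9, 18, 26, 21, 20, 22, 23, 22, 21]
```

Run:
```python
from h import *
c=snap('wrist')
for p in((203,150.6),(203,120)):print(hit(c,*p,.02,True))
# held pot lid
im=c['image'];print(hit(c,257.5,253,.2156+.021,True))
for y in(.021,.057):
    e=np.array([.4039,-.1269])+y*np.array([.979,-.204]);print(e,proj(c,(*e,.02),True))
go((.4245,-.1312,.10,78.2),(.4245,-.1312,.0245,78.2))
```

```text
[ 0.4260073  -0.13151109]
[ 0.46100803 -0.13915009]
[ 0.39463194 -0.19066507]
[ 0.424459 -0.131184] (np.float64(203.0176441959046), np.float64(151.93720713927706))
[ 0.459703 -0.138528] (np.float64(202.71305417862442), np.float64(121.21089141125599))
t 7.28 tcp [ 0.3921 -0.1904  0.2156] yaw -100.8 w 0.0293 F [ 1.1  0.1 -0.6]
(0.4245, -0.1312, 0.1, 78.2) -> [20.6, -64.3, 115.6] 1.0
(0.4245, -0.1312, 0.0245, 78.2) -> [20.5, -64.3, 191.1] 1.0
```

Emit:
{"fn": "apply_moves", "kwargs": {"targets": [[[5, -16, 25], 1], [[10, -32, 60], 1], [[16, -50, 95], 1], [[21, -64, 120], 1], [[21, -64, 145], 1], [[21, -64, 160], 1], [[21, -64, 170], 1], [[21, -64, 170], 1]]}}

```text
t: 8.28
tcp_pos: [0.4242, -0.1311, 0.0451]
tool_rot: [[0.979, -0.204, -0.001], [-0.204, -0.979, 0.0], [-0.001, 0.0, -1.0]]
force: [-0.0, -0.6, -0.0]
grip_width: 0.0294
grip_force: 15.0
```

Run:
```python
from h import *
c=snap('wrist');im=c['image'][:,:,::-1]
go((.4252,-.1313,.0235,78.2));c=snap('wrist');go((.4252,-.1313,.0235,78.2))
cv2.imwrite('pics/w5.png',cv2.resize(im[60:290,100:400],None,fx=2.5,fy=2.5,interpolation=cv2.INTER_CUBIC))
```

```text
t 8.32 tcp [ 0.4243 -0.1312  0.0457] yaw -101.8 w 0.0296 F [0.2 0.4 0.2]
(0.4252, -0.1313, 0.0235, 78.2) -> [0.9, -0.0, 22.2] 0.0
t 8.38 tcp [ 0.4244 -0.1312  0.046 ] yaw -101.8 w 0.0294 F [-0.4  0.4 -0. ]
(0.4252, -0.1313, 0.0235, 78.2) -> [0.8, -0.0, 22.5] 0.0
```

View pics/w5.png

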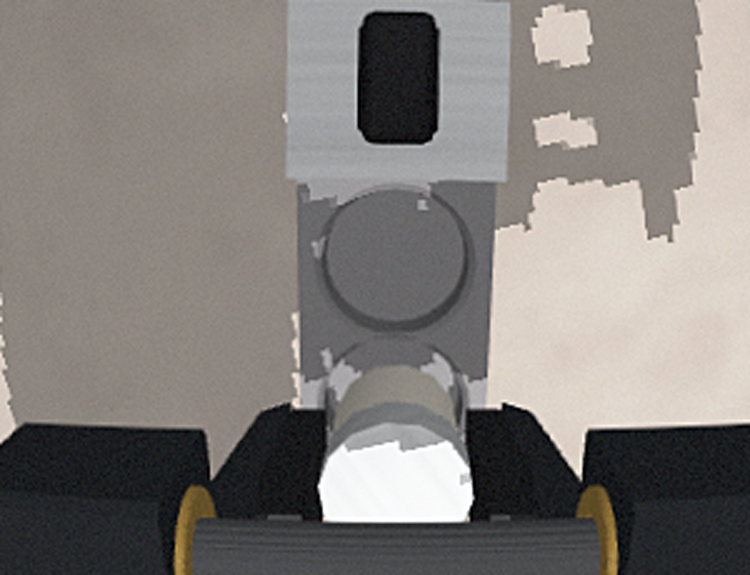

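The held pot is centred over the end pocket, with both near crop column 396. I lower and release.

Emit:
{"fn": "apply_moves", "kwargs": {"targets": [[[1, 0, 8], 0], [[1, 0, 16], 0], [[1, 0, 21], 0], [[1, 0, 21], 0]]}}

```text
t: 8.88
tcp_pos: [0.4262, -0.1316, 0.0285]
tool_rot: [[0.979, -0.203, -0.011], [-0.203, -0.979, 0.002], [-0.011, 0.0, -1.0]]
force: [-4.6, 3.5, 13.5]
grip_width: 0.0293
grip_force: 15.0
```

Emit:
{"fn": "apply_moves", "kwargs": {"targets": [[[0, 0, 0], 0], [[0, 0, 0], 0], [[0, 0, 0], 0], [[0, 0, 0], 0], [[0, 0, -20], 0], [[0, 0, -60], 0], [[0, 0, -120], 0], [[0, 0, -160], 0], [[0, 0, -180], 0]], "grip": 110}}

```text
t: 10.0
tcp_pos: [0.4302, -0.133, 0.21]
tool_rot: [[0.979, -0.204, -0.005], [-0.204, -0.979, 0.001], [-0.005, -0.0, -1.0]]
force: [0.5, -0.3, 0.1]
grip_width: 0.05
grip_force: 0.0
```

Run:
```python
from h import *
c=snap('wrist','w6.png')
print('seated lid expected',proj(c,(.4252,-.1313,.044),True));pots(c,(120,60,420,290))
go((.464,-.4065,.10,None),(.5602,-.3144,.1,None))
```

```text
seated lid expected (np.float64(257.4931435343947), np.float64(178.30447011208108))
blob [292.  265.4   9.1] [294.9 264.7   5.3  22.7] [ 0.3084 -0.1537]
blob [359.5 250.6   8.8] [359.3 249.5  11.5  15.6] [ 0.3098 -0.2364]
blob [305.5 245.5  21.6] [302.6 241.    7.6  48.8] [ 0.3384 -0.1677]
blob [331.7 225.9  10.9] [332.7 224.6  14.8  17.8] [ 0.3514 -0.2062]
blob [391.5 220.5  12. ] [391.  221.1  17.7  20.5] [ 0.3382 -0.2811]
blob [360.5 225.9  21.4] [358.6 226.1  29.7  40.6] [ 0.342  -0.2379]
blob [412.  217.1  12.5] [411.1 218.7  13.1  25. ] [ 0.3345 -0.3099]
blob [319.  183.   68.9] [315.8 171.5  86.  121.9] [ 0.4184 -0.1957]
blob [280.5 104.   33. ] [279.8 103.7   9.9  57.9] [ 0.4985 -0.1707]
t 10.05 tcp [ 0.4311 -0.1331  0.2112] yaw -101.8 w 0.0502 F [-0.2 -0.5  0.9]
(0.464, -0.4065, 0.1, None) -> [88.4, 260.9, 111.0] 0
(0.5602, -0.3144, 0.1, None) -> [163.8, 151.1, 110.8] 0
```

Run:
```python
import cv2
im=cv2.imread('pics/w6.png');cv2.imwrite('pics/w6z.png',cv2.resize(im[50:250,150:370],None,fx=2.8,fy=2.8,interpolation=cv2.INTER_CUBIC))
```

```text
(no output)
```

View pics/w6z.png

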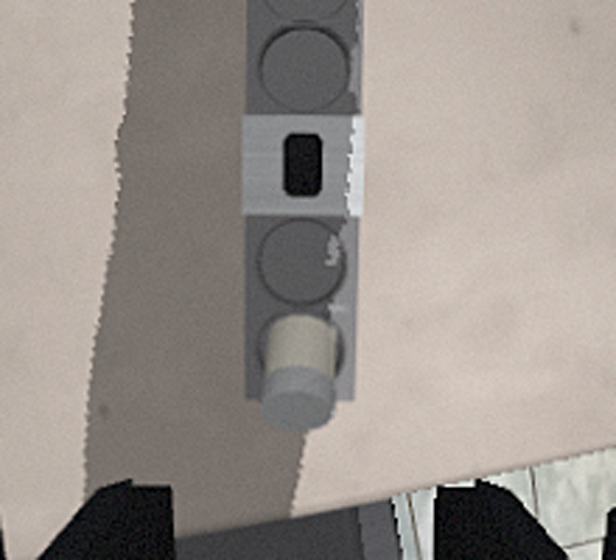

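The pot did not drop in. It leans toward the robot, with its lid at about full-image (256,194) instead of the expected (257,178).

Run:
```python
from h import *
c=snap('wrist')
C=np.array([.4252,-.1313]);a=np.array([.979,-.204])
for z in(.006,.02,.044,.055):print(z,np.round(proj(c,(*(C+.015*a),z),True),1),np.round(proj(c,(*(C+.0175*a),z),True),1),np.round(proj(c,(*C,z),True),1))
print([hit(c,256.4,193.6,z,True).round(4) for z in(.04,.045,.05,.06)])
print('p2 centre at pocket -40',hit(c,257.9,50+262/2.8,.02,True), hit(c,258.9,50+70/2.8,.02,True), 'fin top',hit(c,258,50+164/2.8,.071,True))
k=shut(c,(225,50,285,200));print(k.min(0),k.max(0))
go()
```

```text
0.006 [257.5 159.7] [257.5 157.7] [257.5 172. ]
0.02 [257.5 161.7] [257.5 159.6] [257.5 174.5]
0.044 [257.5 165.6] [257.5 163.3] [257.5 179.2]
0.055 [257.5 167.5] [257.5 165.1] [257.5 181.6]
[array([ 0.4085, -0.1265]), array([ 0.4099, -0.1269]), array([ 0.4113, -0.1272]), array([ 0.4141, -0.1278])]
p2 centre at pocket -40 [ 0.46035137 -0.13909107] [ 0.53655332 -0.15616521] fin top [ 0.49900571 -0.14728423]
[236  50] [278 199]
t 10.1 tcp [ 0.4308 -0.1331  0.2096] yaw -101.8 w 0.0502 F [ 0.1  0.4 -0.9]
```

Run:
```python
from h import *
c=dict(camera('wrist'));s=sense()
c['eye']=np.array(c['eye'])-np.array(s['tcp_pos'])+[.4244,-.1312,.046]
print('rim far',hit(c,258,194.8,.02,True),'rim near/far p40',hit(c,258,60+330/2.5,.02,True),hit(c,258,60+188/2.5,.02,True))
for z in(.025,.029,.033): print('pot bottom far',z,hit(c,258,206.8,z,True))
go((.4108,-.1275,.05,78))
```

```text
rim far [ 0.4419711  -0.13470104] rim near/far p40 [ 0.44369815 -0.13506245] [ 0.47723649 -0.1420812 ]
pot bottom far 0.025 [ 0.43610646 -0.13347382]
pot bottom far 0.029 [ 0.43742651 -0.13375005]
pot bottom far 0.033 [ 0.43874656 -0.13402629]
t 10.15 tcp [ 0.4299 -0.1331  0.2083] yaw -101.8 w 0.0502 F [-0.1  0.8  0.2]
(0.4108, -0.1275, 0.05, 78) -> [-18.9, -1.6, 158.4] 0.2
```

The geometry fits a pot wedged at about 31°, with its bottom edge on the far rim. I'll grip it near the lid, lift it out, set it down on clear bench so it rights itself, and redo the insertion.

Emit:
{"fn": "apply_moves", "kwargs": {"targets": [[[-5, -1, 45], 0], [[-10, -1, 90], 0], [[-17, -2, 130], 0], [[-17, -2, 165], 0], [[-17, -2, 180], 0], [[-17, -2, 183], 0], [[-17, -2, 183], 0]]}}

```text
t: 11.02
tcp_pos: [0.4162, -0.1285, 0.0288]
tool_rot: [[0.978, -0.208, -0.017], [-0.208, -0.978, 0.005], [-0.018, -0.001, -1.0]]
force: [-0.3, -0.2, 0.1]
grip_width: 0.0502
grip_force: 0.0
```

Emit:
{"fn": "apply_moves", "kwargs": {"targets": [[[0, 0, 0], 0], [[0, 0, 0], 0], [[0, 0, 0], 0], [[0, 0, 0], 0], [[0, 0, 0], 0], [[0, 0, -15], 0], [[0, 0, -30], 0], [[0, 0, -50], 0], [[0, 0, -50], 0]], "grip": 255, "squeeze": 20}}

```text
t: 12.15
tcp_pos: [0.418, -0.1292, 0.0798]
tool_rot: [[0.979, -0.205, -0.014], [-0.205, -0.979, 0.005], [-0.015, -0.002, -1.0]]
force: [-0.2, 0.5, -0.5]
grip_width: 0.0292
grip_force: 19.9
```

Run:
```python
from h import *
go((.455,-.225,.08,None),(.455,-.225,.022,None))
```

```text
t 12.15 tcp [ 0.418  -0.1292  0.0798] yaw -101.8 w 0.0292 F [-0.2  0.5 -0.5]
(0.455, -0.225, 0.08, None) -> [55.8, 86.2, -1.2] 0
(0.455, -0.225, 0.022, None) -> [56.7, 86.3, 56.8] 0
```

The arm could not reach low at this short radius: the tool tilted and stayed high, which spoiled the insertion. I'll set the pot on the bench further out, then move the shuttle outward before loading.

Emit:
{"fn": "apply_moves", "kwargs": {"targets": [[[14, 22, 0], 0], [[28, 44, 0], 0], [[42, 66, 0], 0], [[56, 86, 0], 0], [[56, 86, 25], 0], [[56, 86, 45], 0], [[56, 86, 52], 0], [[56, 86, 53], 0], [[56, 86, 53], 0]]}}

```text
t: 13.28
tcp_pos: [0.4542, -0.2242, 0.0253]
tool_rot: [[0.979, -0.203, -0.016], [-0.203, -0.979, 0.004], [-0.016, -0.001, -1.0]]
force: [0.5, -0.4, -0.6]
grip_width: 0.0293
grip_force: 19.9
```

Emit:
{"fn": "apply_moves", "kwargs": {"targets": [[[0, 0, 0], 0], [[0, 0, 0], 0], [[0, 0, 0], 0], [[0, 0, 0], 0], [[0, 0, -20], 0], [[0, 0, -60], 0], [[0, 0, -110], 0], [[0, 0, -150], 0], [[0, 0, -150], 0]], "grip": 110}}

```text
t: 14.4
tcp_pos: [0.4582, -0.2253, 0.1776]
tool_rot: [[0.979, -0.204, -0.011], [-0.204, -0.979, 0.002], [-0.011, -0.0, -1.0]]
force: [0.3, -0.5, 0.2]
grip_width: 0.0505
grip_force: 0.0
```

Run:
```python
from h import *
c=snap('wrist');im=c['image'][:,:,::-1];cv2.imwrite('pics/w7.png',im)
pots(c,(200,60,420,235))
go((.4985,-.1474,.14,78),(.4985,-.1474,.037,78))
```

```text
blob [257.  191.   14.2] [257.2 191.8  20.5  26.3] [ 0.4449 -0.2217]
blob [418.5 141.   12. ] [416.  141.3   7.4  25.9] [ 0.4648 -0.3974]
blob [269.4 175.4  73.5] [276.8 185.3  91.3 133.9] [ 0.4475 -0.2421]
blob [405.5  60.    9.5] [405.7  62.1   5.3  20.1] [ 0.5488 -0.3984]
t 14.45 tcp [ 0.4568 -0.2253  0.1759] yaw -101.8 w 0.0497 F [-0.4  0.1 -0.4]
(0.4985, -0.1474, 0.14, 78) -> [25.4, -84.8, 35.5] 0.2
(0.4985, -0.1474, 0.037, 78) -> [26.9, -84.8, 138.5] 0.2
```

Emit:
{"fn": "apply_moves", "kwargs": {"targets": [[[8, -25, 0], 0], [[16, -55, 0], 0], [[26, -85, 10], 0], [[26, -85, 50], 0], [[26, -85, 90], 0], [[26, -85, 120], 0], [[26, -85, 133], 0], [[26, -85, 133], 0]]}}

```text
t: 15.45
tcp_pos: [0.4961, -0.1461, 0.0406]
tool_rot: [[0.979, -0.203, -0.019], [-0.203, -0.979, 0.005], [-0.02, -0.001, -1.0]]
force: [-0.3, 0.3, 0.1]
grip_width: 0.0501
grip_force: 0.0
```

Emit:
{"fn": "apply_moves", "kwargs": {"targets": [[[0, 0, 0], 0], [[0, 0, 0], 0], [[0, 0, 0], 0], [[0, 0, 0], 0], [[0, 0, 0], 0], [[0, 0, 0], 0]], "grip": 255, "squeeze": 40}}

```text
t: 16.2
tcp_pos: [0.4971, -0.1466, 0.042]
tool_rot: [[0.979, -0.204, -0.016], [-0.204, -0.979, 0.004], [-0.017, -0.001, -1.0]]
force: [-1.1, -0.5, 6.1]
grip_width: 0.0114
grip_force: 40.0
```

Run:
```python
from h import *
c=snap('top');im=c['image'][:,:,::-1]
cv2.imwrite('pics/top2.png',cv2.resize(im[145:250,130:380],None,fx=3.2,fy=3.2,interpolation=cv2.INTER_CUBIC))
p=sense()['tcp_pos'];go((.55,-.07,p[2],63))
```

```text
t 16.25 tcp [ 0.4971 -0.1466  0.042 ] yaw -101.8 w 0.0118 F [-1.1 -0.8  5.8]
(0.55, -0.07, np.float64(0.042019657037106375), 63) -> [36.1, -85.8, -0.5] 15.2
```

View pics/top2.png

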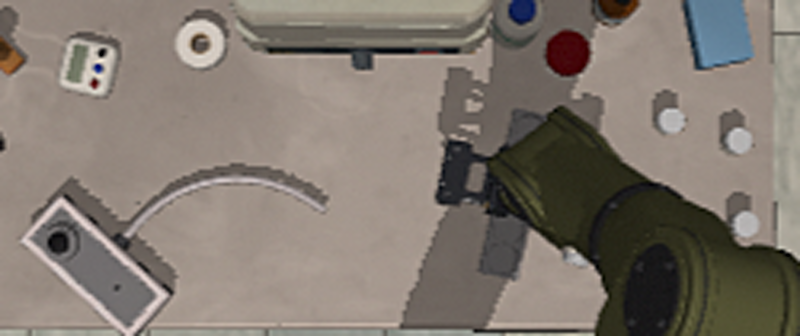

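The fin is gripped at 11.5 mm. The top view also shows one pot has been knocked to about (670,119), and the re-placed pot stands at (577,255). I slide the shuttle to open space and align it with the rod's entry direction.

Emit:
{"fn": "apply_moves", "kwargs": {"targets": [[[3, -7, -1], 2], [[6, -16, -1], 4], [[10, -25, -1], 6], [[14, -34, -1], 8], [[19, -45, -1], 10], [[24, -56, -1], 12], [[28, -66, -1], 14], [[32, -76, -1], 15], [[36, -86, -1], 15], [[36, -86, 0], 15], [[36, -86, 0], 15]]}}

```text
t: 17.62
tcp_pos: [0.5514, -0.0669, 0.0421]
tool_rot: [[0.894, -0.448, -0.013], [-0.448, -0.894, 0.008], [-0.015, -0.001, -1.0]]
force: [1.7, 5.3, 3.0]
grip_width: 0.0119
grip_force: 40.0
```

Emit:
{"fn": "apply_moves", "kwargs": {"targets": [[[0, 0, 0], 0], [[0, 0, 0], 0], [[0, 0, 0], 0], [[0, 0, 0], 0], [[0, 0, -30], 0], [[0, 0, -70], 0], [[0, 0, -120], 0], [[0, 0, -170], 0], [[-50, 0, -200], 0], [[-90, 0, -220], 0], [[-90, 0, -220], 0]], "grip": 110}}

```text
t: 19.0
tcp_pos: [0.4713, -0.0289, 0.2642]
tool_rot: [[0.894, -0.447, -0.015], [-0.447, -0.894, 0.003], [-0.015, 0.004, -1.0]]
force: [0.6, -0.2, -0.2]
grip_width: 0.05
grip_force: 0.0
```

Run:
```python
from h import *
go()
c=snap('wrist');im=c['image'][:,:,::-1];cv2.imwrite('pics/w8.png',cv2.resize(im[0:270],None,fx=1.5,fy=1.5))
```

```text
t 19.0 tcp [ 0.4713 -0.0289  0.2642] yaw -116.6 w 0.05 F [ 0.6 -0.2 -0.2]
```

View pics/w8.png

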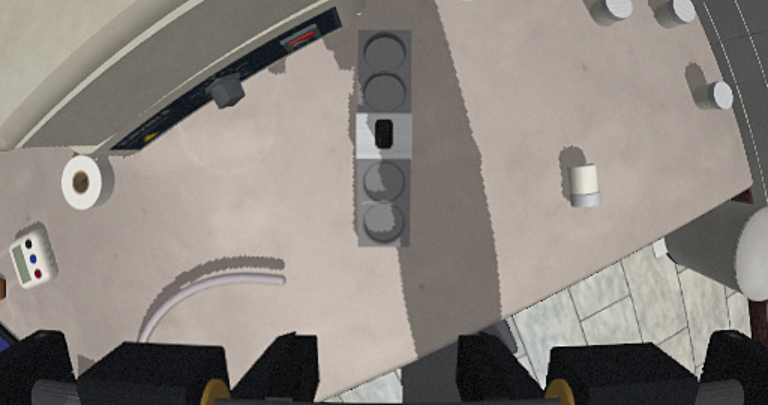

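The shuttle is aligned in open space. Pot 1 near (584,185) is lying on its side with its lid toward the robot, and must be stood up. I move above it for a closer look.

Run:
```python
from h import *
c=snap('wrist')
a=hit(c,585/1.5,200/1.5,.015,True);b=hit(c,583/1.5,167/1.5,.015,True);print(a,b,np.degrees(np.arctan2(*(b-a)[::-1])))
# shuttle pockets
for p in((384,221),(384,182),(385,92),(385,51)):print(hit(c,p[0]/1.5,p[1]/1.5,.02,True).round(4))
print('fin',hit(c,384/1.5,134/1.5,.071,True),'tip',hit(c,283/1.5,280/1.5,.018,True))
m=(a+b)/2;go((m[0]-.03,m[1],.14,np.degrees(np.arctan2(*(b-a)[::-1]))+90))
```

```text
[ 0.42361664 -0.21514881] [ 0.4531466  -0.22556505] -19.429501694358194
[ 0.4878 -0.0356]
[ 0.5184 -0.051 ]
[ 0.5884 -0.0872]
[ 0.6216 -0.1039]
fin [ 0.55300725 -0.06862436] tip [0.48147623 0.07213969]
t 19.1 tcp [ 0.4733 -0.0305  0.2627] yaw -116.8 w 0.0502 F [ 0.6 -0.5 -0.7]
(np.float64(0.408381620089978), np.float64(-0.22035693027669484), 0.14, np.float64(70.5704983056418)) -> [29.4, 198.3, 123.1] -7.3
```

Emit:
{"fn": "apply_moves", "kwargs": {"targets": [[[5, 30, 0], 0], [[10, 65, 20], -2], [[15, 105, 45], -4], [[20, 145, 75], -6], [[25, 180, 100], -7], [[30, 198, 115], -7], [[30, 198, 115], -7]]}}

```text
t: 19.98
tcp_pos: [0.4086, -0.2207, 0.1466]
tool_rot: [[0.94, -0.341, -0.018], [-0.341, -0.94, 0.005], [-0.019, 0.001, -1.0]]
force: [-0.1, -0.5, 0.5]
grip_width: 0.0503
grip_force: 0.0
```

Run:
```python
from h import *
go()
c=snap('wrist');im=c['image'][:,:,::-1];print(proj(c,(.4235,-.215,.015),True),proj(c,(.453,-.2256,.015),True))
cv2.imwrite('pics/w9.png',cv2.resize(im[90:250,160:360],None,fx=3,fy=3))
```

```text
t 19.98 tcp [ 0.4086 -0.2207  0.1466] yaw -109.9 w 0.0503 F [-0.1 -0.5  0.5]
(np.float64(246.8950008815966), np.float64(167.01026559903482)) (np.float64(246.5532041909707), np.float64(134.09670024494056))
```

View pics/w9.png

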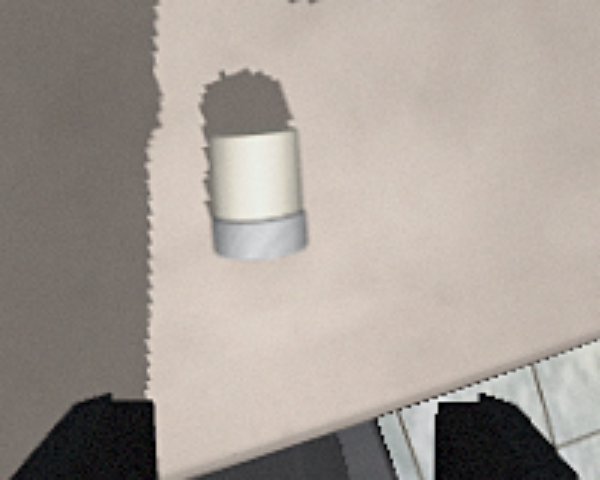

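The pot lies with its lid at the lower side, crop (260,240), and its base at (254,133). Its axis is close to the tool's x.

Run:
```python
from h import *
c=snap('wrist')
for z in(.015,.03):
    a=hit(c,160+260/3,90+258/3,z,True);b=hit(c,160+254/3,90+133/3,z,True);print(z,a,b,np.linalg.norm(a-b),np.degrees(np.arctan2(*(b-a)[::-1])))
L=hit(c,160+213/3,90+205/3,.015,True);R=hit(c,160+304/3,90+205/3,.015,True);print(L,R,(L+R)/2)
u=(b-a)/np.linalg.norm(b-a)
print('bottom end',b)
for d in(.024,):
  g=(b[0]-d*u[0],b[1]-d*u[1]);print(g);go((*g,.06,None),(*g,.003,None))
```

```text
0.015 [ 0.41647162 -0.21021   ] [ 0.45468249 -0.22230024] 0.040077975648203826 -17.557806433764355
0.03 [ 0.41965234 -0.21197365] [ 0.45579689 -0.22341008] 0.037910685849026696 -17.55780643376441
[ 0.43771688 -0.20219907] [ 0.42790472 -0.22922826] [ 0.4328108  -0.21571366]
bottom end [ 0.45579689 -0.22341008]
(np.float64(0.43291497247987), np.float64(-0.21617005282841148))
t 20.07 tcp [ 0.4102 -0.2187  0.1482] yaw -109.7 w 0.0504 F [0.2 1.4 1. ]
(np.float64(0.43291497247987), np.float64(-0.21617005282841148), 0.06, None) -> [21.9, -10.0, 87.8] 0
(np.float64(0.43291497247987), np.float64(-0.21617005282841148), 0.003, None) -> [22.8, -10.0, 144.8] 0
```

Emit:
{"fn": "apply_moves", "kwargs": {"targets": [[[8, -4, 30], 0], [[15, -8, 60], 0], [[22, -10, 90], 0], [[22, -10, 115], 0], [[22, -10, 135], 0], [[22, -10, 143], 0], [[22, -10, 143], 0]]}}

```text
t: 20.95
tcp_pos: [0.4315, -0.2163, 0.0048]
tool_rot: [[0.942, -0.336, -0.016], [-0.336, -0.942, 0.005], [-0.016, 0.001, -1.0]]
force: [-0.2, -0.2, -0.5]
grip_width: 0.0501
grip_force: 0.0
```

Emit:
{"fn": "apply_moves", "kwargs": {"targets": [[[0, 0, 0], 0], [[0, 0, 0], 0], [[0, 0, 0], 0], [[0, 0, 0], 0], [[0, 0, 0], 0]], "grip": 255, "squeeze": 5}}

```text
t: 21.58
tcp_pos: [0.4309, -0.2174, 0.0049]
tool_rot: [[0.941, -0.338, -0.015], [-0.338, -0.941, 0.004], [-0.016, 0.001, -1.0]]
force: [0.3, -0.4, 6.4]
grip_width: 0.0303
grip_force: 4.8
```

Emit:
{"fn": "apply_moves", "kwargs": {"targets": [[[3, 0, -3], 0], [[7, 0, -7], 0], [[11, 0, -9], 0], [[15, 0, -11], 0], [[20, 0, -12], 0], [[25, 0, -12], 0], [[29, 0, -12], 0], [[32, 0, -11], 0], [[36, 0, -9], 0], [[39, 0, -8], 0], [[39, 0, -8], 0]]}}

```text
t: 22.95
tcp_pos: [0.4675, -0.2304, 0.0117]
tool_rot: [[0.941, -0.338, -0.016], [-0.338, -0.941, 0.004], [-0.017, 0.001, -1.0]]
force: [0.6, -0.4, -0.7]
grip_width: 0.0301
grip_force: 4.9
```

Run:
```python
from h import *
go()
c=snap('wrist');im=c['image'][:,:,::-1]
cv2.imwrite('pics/w10.png',cv2.resize(im[110:290,140:380],None,fx=2.5,fy=2.5))
```

```text
t 22.95 tcp [ 0.4675 -0.2304  0.0117] yaw -109.7 w 0.0301 F [ 0.6 -0.4 -0.7]
```

View pics/w10.png

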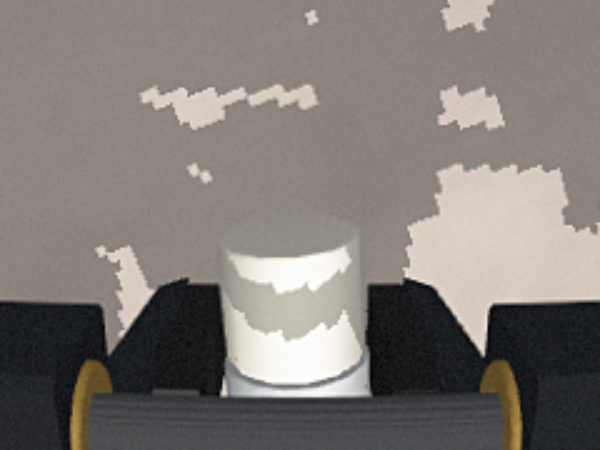

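Pad friction kept the pot horizontal. A better way is to grip it near its base, rest the lid on the shuttle's wing as a ledge, and lower it so the lid tips up. First I set it down and regrip 15 mm nearer the base.

Emit:
{"fn": "apply_moves", "kwargs": {"targets": [[[0, 0, 4], 0], [[0, 0, 7], 0], [[0, 0, 7], 0]]}}

```text
t: 23.38
tcp_pos: [0.4671, -0.2302, 0.0046]
tool_rot: [[0.941, -0.338, -0.017], [-0.338, -0.941, 0.004], [-0.017, 0.002, -1.0]]
force: [0.3, -0.3, -0.3]
grip_width: 0.03
grip_force: 4.9
```

Emit:
{"fn": "apply_moves", "kwargs": {"targets": [[[0, 0, 0], 0], [[0, 0, 0], 0], [[0, 0, 0], 0], [[8, 0, 0], 0], [[15, 0, 0], 0], [[15, 0, 0], 0]], "grip": 120}}

```text
t: 24.12
tcp_pos: [0.4824, -0.2358, 0.0046]
tool_rot: [[0.941, -0.338, -0.015], [-0.338, -0.941, 0.004], [-0.016, 0.001, -1.0]]
force: [0.6, -0.3, -0.4]
grip_width: 0.0464
grip_force: 0.0
```

Emit:
{"fn": "apply_moves", "kwargs": {"targets": [[[0, 0, 0], 0], [[0, 0, 0], 0], [[0, 0, 0], 0], [[0, 0, 0], 0], [[0, 0, -20], 0], [[0, 0, -50], 0], [[0, 0, -50], 0]], "grip": 255, "squeeze": 4}}

```text
t: 25.0
tcp_pos: [0.4835, -0.236, 0.0561]
tool_rot: [[0.941, -0.338, -0.013], [-0.338, -0.941, 0.004], [-0.013, 0.001, -1.0]]
force: [-0.5, 0.4, -0.4]
grip_width: 0.0293
grip_force: 4.0
```

Run:
```python
from h import *
s=sense();print(np.round(s['joint_pos'],2))
C=np.array([.554,-.0694]);ly=np.array([.894,-.447]);b=np.array([.447,.894])
E=C+.058*ly
for sg in(1,-1):
    G=E+sg*b*.043;print(sg,G);go((*G,.06,-26.6))
c=snap('wrist');im=c['image'][:,:,::-1]
cv2.imwrite('pics/w11.png',cv2.resize(im[110:290,140:380],None,fx=2.,fy=2.))
```

```text
[ 0.61  0.9  -0.42  1.93  0.75  0.48 -2.27]
1 [ 0.625073 -0.056884]
t 25.0 tcp [ 0.4835 -0.236   0.0561] yaw -109.8 w 0.0293 F [-0.5  0.4 -0.4]
(np.float64(0.6250730000000001), np.float64(-0.05688400000000001), 0.06, -26.6) -> [72.6, -216.5, -5.1] -83.2
-1 [ 0.586631 -0.133768]
t 25.0 tcp [ 0.4835 -0.236   0.0561] yaw -109.8 w 0.0293 F [-0.5  0.4 -0.4]
(np.float64(0.586631), np.float64(-0.133768), 0.06, -26.6) -> [62.4, -131.1, -4.9] -83.2
```

View pics/w11.png

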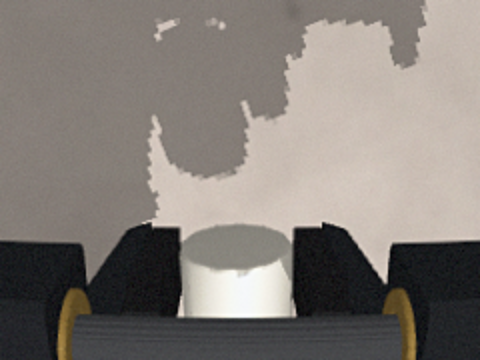

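The pot is held level by its base end. I use the near wing as the ledge, approaching from above.

Run:
```python
from h import *
go((.5067,.0034,.10,-26.6))
```

```text
t 25.05 tcp [ 0.4826 -0.2359  0.055 ] yaw -109.8 w 0.03 F [ 0.1  0.2 -0.7]
(0.5067, 0.0034, 0.1, -26.6) -> [-58.9, -233.3, -44.4] -83.2
```

Emit:
{"fn": "apply_moves", "kwargs": {"targets": [[[-2, -10, -30], -5], [[-8, -30, -45], -12], [[-15, -60, -45], -20], [[-22, -90, -45], -28], [[-29, -120, -45], -36], [[-36, -150, -45], -44], [[-43, -175, -45], -52], [[-50, -200, -45], -60], [[-55, -220, -45], -68], [[-59, -233, -45], -76], [[-59, -233, -45], -83], [[-59, -233, -45], -83]]}}

```text
t: 26.55
tcp_pos: [0.5054, 0.0034, 0.099]
tool_rot: [[0.451, 0.892, -0.019], [0.893, -0.451, 0.005], [-0.004, -0.019, -1.0]]
force: [0.7, 0.1, -1.0]
grip_width: 0.0298
grip_force: 4.0
```

Run:
```python
from h import *
print(np.round(sense()['joint_pos'],2))
c=snap('wrist')
im=c['image']; R=c['rotation']; print(np.round(R,2).tolist())
go((.5067,.0034,.04,-26.6),(.5067,.0034,.024,-26.6),(.5067,.0034,.005,-26.6))
```

```text
[ 0.37  0.89 -0.8   2.    0.99  0.72 -1.53]
[[0.89, -0.43, -0.14], [-0.45, -0.86, -0.23], [-0.02, 0.27, -0.96]]
t 26.6 tcp [0.5055 0.0032 0.0992] yaw -26.9 w 0.0301 F [-0.3 -0.7 -0.8]
(0.5067, 0.0034, 0.04, -26.6) -> [1.0, 2.1, 59.2] -0.3
(0.5067, 0.0034, 0.024, -26.6) -> [1.1, 2.4, 75.2] -0.3
(0.5067, 0.0034, 0.005, -26.6) -> [1.2, 2.7, 94.2] -0.3
```

Emit:
{"fn": "apply_moves", "kwargs": {"targets": [[[1, 2, 30], 0], [[1, 2, 60], 0], [[1, 2, 72], 0], [[1, 2, 77], 0], [[1, 2, 81], 0], [[1, 2, 85], 0], [[1, 2, 88], 0], [[1, 2, 91], 0], [[1, 2, 93], 0], [[0, 2, 94], 0], [[-1, 2, 94], 0], [[-1, 2, 94], 0]]}}

```text
t: 28.1
tcp_pos: [0.5055, 0.0016, 0.0061]
tool_rot: [[0.45, 0.893, -0.017], [0.893, -0.45, 0.004], [-0.004, -0.017, -1.0]]
force: [-0.2, 0.2, -0.2]
grip_width: 0.0297
grip_force: 4.0
```

```bash
cat >> h.py <<'E'
def white(c,roi,th=178):
    g=c['image'].min(2);a,b,d,e=roi;m=(g[b:e,a:d]>th);ys,xs=np.nonzero(m)
    return m
E
python3 - <<'E'
from h import *
go()
c=snap('wrist');im=c['image'].astype(int)
for v in range(180,262,5): print(v,im[v,215:305:5].max(1).tolist(),(im[v,215:305:15,0]-im[v,215:305:15,2]).tolist())
E
```

```text
t 28.1 tcp [0.5055 0.0016 0.0061] yaw -26.8 w 0.0297 F [-0.2  0.2 -0.2]
180 [134, 135, 134, 131, 136, 128, 136, 135, 129, 136, 129, 132, 132, 131, 128, 134, 133, 134] [14, 13, 15, 15, 11, 13]
185 [139, 129, 135, 133, 134, 135, 130, 130, 133, 128, 130, 132, 133, 127, 132, 132, 129, 132] [15, 12, 15, 11, 13, 13]
190 [134, 137, 136, 133, 134, 131, 133, 132, 133, 131, 129, 132, 141, 134, 135, 134, 129, 132] [12, 13, 15, 13, 15, 12]
195 [136, 133, 130, 133, 130, 131, 129, 132, 130, 131, 134, 132, 133, 139, 132, 136, 135, 128] [15, 16, 11, 14, 14, 15]
200 [132, 134, 133, 130, 133, 136, 135, 136, 128, 136, 132, 134, 128, 135, 135, 131, 130, 134] [15, 13, 14, 13, 11, 14]
205 [133, 131, 132, 134, 136, 137, 133, 131, 134, 130, 134, 131, 134, 138, 137, 132, 134, 133] [11, 13, 13, 14, 14, 13]
210 [129, 136, 131, 131, 133, 135, 133, 135, 133, 134, 133, 131, 133, 134, 134, 136, 132, 129] [14, 11, 12, 15, 15, 15]
215 [128, 136, 135, 131, 131, 133, 132, 132, 130, 130, 130, 132, 135, 133, 133, 129, 130, 133] [11, 13, 14, 12, 13, 11]
220 [140, 130, 131, 133, 132, 136, 150, 159, 162, 167, 174, 165, 150
[... 243 characters left out ...]
27, 21] [4, 9, 12, 15, 15, -1]
235 [24, 24, 16, 73, 143, 153, 158, 164, 168, 169, 174, 170, 165, 156, 150, 24, 25, 27] [-4, 3, 13, 13, 13, -2]
240 [17, 27, 27, 89, 141, 150, 160, 164, 168, 173, 170, 173, 169, 161, 159, 11, 22, 30] [-1, 8, 15, 13, 14, 0]
245 [14, 17, 25, 110, 146, 152, 159, 168, 171, 172, 170, 172, 165, 158, 150, 8, 30, 22] [1, 8, 15, 17, 14, 0]
250 [19, 24, 25, 142, 146, 153, 159, 168, 169, 171, 170, 172, 168, 160, 149, 21, 15, 26] [0, 13, 14, 14, 13, 1]
255 [28, 24, 26, 141, 142, 156, 159, 164, 169, 178, 175, 167, 163, 154, 152, 12, 26, 23] [5, 15, 14, 14, 14, -7]
260 [26, 21, 22, 137, 147, 152, 162, 167, 172, 172, 177, 168, 163, 157, 149, 21, 16, 24] [0, 11, 11, 13, 14, 3]
```

The shading now shows the cylinder's side with its base down, so the pot has tipped up. Pressing down on the low corner completes the righting, then I release.

Emit:
{"fn": "apply_moves", "kwargs": {"targets": [[[1, 0, 1], 0], [[2, 0, 2], 0], [[3, 0, 3], 0], [[4, 0, 4], 0], [[5, 0, 5], 0], [[5, 0, 5], 0]]}}

```text
t: 28.9
tcp_pos: [0.5083, 0.0068, 0.0012]
tool_rot: [[0.45, 0.893, -0.016], [0.893, -0.45, 0.005], [-0.003, -0.017, -1.0]]
force: [0.8, -0.3, 2.8]
grip_width: 0.0296
grip_force: 4.0
```

Emit:
{"fn": "apply_moves", "kwargs": {"targets": [[[0, 0, 0], 0], [[0, 0, 0], 0], [[0, 0, 0], 0], [[0, 0, 0], 0], [[0, 0, 0], 0], [[0, 0, -20], 0], [[0, 0, -50], 0], [[0, 0, -90], 0], [[-10, 0, -140], 0], [[-20, 0, -180], 0], [[-20, 0, -180], 0]], "grip": 130}}

```text
t: 30.28
tcp_pos: [0.5034, -0.0126, 0.1836]
tool_rot: [[0.451, 0.892, -0.011], [0.892, -0.451, 0.004], [-0.001, -0.012, -1.0]]
force: [-0.3, -0.6, 0.0]
grip_width: 0.0434
grip_force: 0.0
```

Run:
```python
from h import *
go();c=snap('wrist','w12.png')
print('exp',proj(c,(.508,.006,.038),True))
pots(c,(200,100,330,230))
im=c['image'].astype(int)
u,v=np.round(proj(c,(.508,.006,.038),True)).astype(int)
for w in range(v-30,v+30,3): print(w,''.join('%4d'%x for x in im[w,u-27:u+30:3].min(1)), '|',(im[w,u-6:u+8:6,0]-im[w,u-6:u+8:6,2]).tolist())
```

```text
t 30.27 tcp [ 0.5034 -0.0126  0.1836] yaw -26.8 w 0.0434 F [-0.3 -0.6  0. ]
exp (np.float64(255.2967947880222), np.float64(160.0235578634521))
blob [318.5 204.   22.6] [318.8 203.5  27.3  42.6] [ 0.5465 -0.0641]
blob [261.  160.   84.9] [254.8 148.6 109.8 151.5] [0.5128 0.0164]
130  203 205 196 197 198 200 200 200 194 200 171 111 109 109 114 116 114 113 115 | [20, 25, 10]
133  202 199 199 198 199 202 199 211  87  68  86 102 114 117 115 110 115 111 117 | [24, -3, 13]
136  203 198 193 201 199 197 165 229 225 223 220 234  85 117 112 113 115 113 112 | [-3, -4, -2]
139  199 201 198 199 198 171 231 222 221 224 220 220 221 119 113 115 109 114 112 | [-1, -1, -4]
142  205 202 199 201 198 223 220 225 221 220 222 213 221 227 105 112 116 116 112 | [-4, -2, -3]
145  195 197 200 198 189 224 223 222 223 221 221 220 220 220 127 115 114 115 115 | [-2, -2, -1]
148  198 200 195 196 209 224 222 224 226 219 220 220 216 223 143 113 107 109 190 | [-3, -3, -4]
151  197 196 195 198 186 228 225 223 222 225 219 219 221 214 166 161 191 189 187 | [-1, -1, -4]
154  201 196 199 193 190 223 225 222 224 223 220 219 
[... 393 characters left out ...]
87 184 187 188 186 | [24, 24, 19]
169  196 194 196 196 193 191 193 188 184 187 186 190 193 189 189 192 186 189 186 | [24, 24, 22]
172  193 195 192 190 191 190 196 192 180 164 187 197 188 148 172 179 191 150 163 | [23, 22, 23]
175  193 199 195 193 202 131 106 109 110 112 111 104 113 114 118 114 113 116 115 | [9, 16, 15]
178  195 194 148  65  63  69  62  61  59  52  59  51  50  50  49  54  53  46  54 | [2, 1, -1]
181  192 196  51  64  84  80  81  94  97  97 112 123 113 119 120 119 125 121 124 | [-3, -4, -1]
184  192 197 133 138 140 140 138 137 139 138 138 136 131 136 141 133 140 136 125 | [0, -3, -2]
187  193 192 131 137 141 138 112 132 137 134 125 123 134 144 149 137 115 116 134 | [2, -1, -1]
```

The lid reads as a clean neutral circle at (255,148), so the pot is standing upright. I measure it and the shuttle numerically.

```bash
cat >> h.py <<'E'
def lids(c,roi,z=.038,amin=80):
    im=cv2.GaussianBlur(c['image'],(3,3),0).astype(int);a,b,d,e=roi;m=np.zeros(im.shape[:2],np.uint8);q=im[b:e,a:d]
    m[b:e,a:d]=((q.min(2)>170)&(q[:,:,0]-q[:,:,2]<9))*255
    m=cv2.morphologyEx(m,cv2.MORPH_OPEN,np.ones((3,3)))
    for k in cv2.findContours(m,cv2.RETR_EXTERNAL,cv2.CHAIN_APPROX_NONE)[0]:
        if cv2.contourArea(k)>amin:
            el=cv2.fitEllipse(k);print('lid px',np.round(el[0]+el[1],1),hit(c,*el[0],z,True).round(4))
E
python3 - <<'E'
from h import *
c=snap('wrist');lids(c,(200,80,330,200))
go((.513,.0155,.09,63.4))
E
```

```text
lid px [317.9 190.7  15.7  23.9] [ 0.5499 -0.0505]
lid px [256.  147.8  28.2  28.8] [0.513  0.0167]
t 30.38 tcp [ 0.5019 -0.0125  0.181 ] yaw -26.8 w 0.0433 F [ 0.4  0.2 -0.7]
(0.513, 0.0155, 0.09, 63.4) -> [30.4, -1.2, 90.9] 89.8
```

Emit:
{"fn": "apply_moves", "kwargs": {"targets": [[[5, 0, 5], 10], [[10, 0, 10], 20], [[15, 0, 15], 30], [[20, -1, 20], 40], [[25, -1, 25], 50], [[31, -2, 30], 60], [[31, -2, 35], 70], [[31, -2, 45], 80], [[31, -2, 60], 90], [[31, -2, 80], 90], [[31, -2, 80], 90]], "grip": 120}}

```text
t: 31.75
tcp_pos: [0.5109, 0.0169, 0.099]
tool_rot: [[0.893, -0.449, -0.022], [-0.449, -0.894, 0.003], [-0.021, 0.007, -1.0]]
force: [1.3, -1.2, -0.2]
grip_width: 0.0467
grip_force: 0.0
```

Run:
```python
from h import *
print(np.round(sense()['joint_pos'],2))
c=snap('wrist');lids(c,(180,60,330,245))
go((.513,.0167,.023,63.4))
```

```text
[ 0.07  0.79 -0.31  2.    0.5   0.45 -2.65]
lid px [256.5 199.1  36.5  39.3] [0.5139 0.0163]
t 31.8 tcp [0.5117 0.017  0.0999] yaw -116.7 w 0.0468 F [-0.8 -0.3  0. ]
(0.513, 0.0167, 0.023, 63.4) -> [2.8, -0.7, 76.8] -0.1
```

Joint 7 is at its limit in this orientation, which explains the tilt and the reach trouble. I take the half-turned grasp instead.

Emit:
{"fn": "apply_moves", "kwargs": {"targets": [[[0, 0, -10], -10], [[0, 0, -20], -20], [[0, 0, -30], -30], [[0, 0, -30], -40], [[0, 0, -30], -50], [[0, 0, -30], -60], [[0, 0, -30], -70], [[0, 0, -30], -80], [[0, 0, -30], -90], [[0, 0, -30], -100], [[0, 0, -30], -110], [[0, 0, -30], -120]]}}

```text
t: 33.3
tcp_pos: [0.5136, 0.0163, 0.1315]
tool_rot: [[-0.062, 0.998, -0.016], [0.998, 0.062, 0.004], [0.005, -0.015, -1.0]]
force: [0.3, -0.2, 0.0]
grip_width: 0.0468
grip_force: 0.0
```

Emit:
{"fn": "apply_moves", "kwargs": {"targets": [[[0, 0, 0], -10], [[0, 0, 0], -20], [[0, 0, 0], -30], [[0, 0, 0], -40], [[0, 0, 0], -50], [[0, 0, 0], -60], [[0, 0, 0], -60]]}}

```text
t: 34.17
tcp_pos: [0.5135, 0.0163, 0.1313]
tool_rot: [[-0.892, 0.452, -0.016], [0.452, 0.892, 0.005], [0.017, -0.003, -1.0]]
force: [0.2, -0.3, 0.3]
grip_width: 0.0465
grip_force: 0.0
```

Run:
```python
from h import *
print(np.round(sense()['joint_pos'],2), np.round(sense()['tool_rot'],3).tolist())
c=snap('wrist');lids(c,(180,60,330,245))
print([np.round(proj(c,(*p,.02),True)) for p in((.4878,-.0356),(.5184,-.051),(.5884,-.0872),(.6216,-.1039))])
go((.5135,.0165,.023,63.4))
```

```text
[ 0.49  0.97 -1.13  1.96  1.07  1.   -0.07] [[-0.892, 0.452, -0.016], [0.452, 0.892, 0.005], [0.017, -0.003, -1.0]]
lid px [257.9 193.5  31.8  32.8] [0.5129 0.0163]
[array([195., 189.]), array([197., 225.]), array([202., 294.]), array([205., 321.])]
t 34.23 tcp [0.5135 0.0164 0.1313] yaw 63.0 w 0.0469 F [ 0.4 -0.2  0.1]
(0.5135, 0.0165, 0.023, 63.4) -> [-1.7, 0.5, 108.3] -0.4
```

Emit:
{"fn": "apply_moves", "kwargs": {"targets": [[[0, 0, 40], 0], [[-1, 0, 80], 0], [[-1, 0, 100], 0], [[-1, 0, 108], 0], [[-1, 0, 108], 0]]}}

```text
t: 34.85
tcp_pos: [0.5126, 0.0167, 0.0234]
tool_rot: [[-0.892, 0.451, -0.016], [0.451, 0.892, 0.004], [0.017, -0.003, -1.0]]
force: [-0.1, 0.1, -0.0]
grip_width: 0.0465
grip_force: 0.0
```

Emit:
{"fn": "apply_moves", "kwargs": {"targets": [[[0, 0, 0], 0], [[0, 0, 0], 0], [[0, 0, 0], 0], [[0, 0, 0], 0], [[0, 0, 0], 0], [[0, 0, -20], 0], [[0, 0, -60], 0], [[0, 0, -110], 0], [[0, 0, -110], 0]], "grip": 255, "squeeze": 15}}

```text
t: 35.98
tcp_pos: [0.5162, 0.0172, 0.1363]
tool_rot: [[-0.893, 0.45, -0.01], [0.45, 0.893, 0.006], [0.012, 0.001, -1.0]]
force: [-0.0, -0.1, -0.5]
grip_width: 0.0294
grip_force: 15.0
```

```bash
cat >> h.py <<'E'
def shutfit(c,rough,show=True):
    """rough: (centre, long-axis unit). Neutral grey wing tops at z=.02, rim edges by rays; returns centre, axis angle"""
    im=cv2.GaussianBlur(c['image'],(3,3),0).astype(int)
    C,l=rough;b=np.array([-l[1],l[0]]);out=[]
    for s in np.arange(-.090,.0901,.006):
        if abs(s)<.026: continue
        prof=[]
        ts=np.arange(-.040,.0401,.0005)
        for t in ts:
            u,v=proj(c,(*(C+s*l+t*b),.02),True);u=int(round(u));v=int(round(v))
            prof.append(im[v,u,0]-im[v,u,2] if 0<=u<512 and 0<=v<230 else 99)
        prof=np.array(prof,float)
        if (prof==99).any(): continue
        m=prof<6;i=len(m)//2
        j=i
        while j>0 and m[j-5:j+1].any():j-=1
        k=i
        while k<len(m)-1 and m[k:k+6].any():k+=1
        out.append((s,ts[j],ts[k]))
    return np.array(out)
E
python3 - <<'E'
from h import *
C=np.array([.554,-.0694]);l=np.array([.894,-.447])
c=snap('wrist');o=shutfit(c,(C,l));print((o*1000).round(1).tolist())
go((.4878,-.0356,.16,63.4))
E
```

```text
[[-90.0, -25.0, 23.5], [-84.0, -25.5, 23.5], [-78.0, -25.0, 23.0], [-72.0, -24.5, 24.0], [-66.0, -25.0, 23.5], [-60.0, -24.5, 24.5], [-54.0, -25.0, 24.0], [-48.0, -24.5, 25.0], [-42.0, -24.0, 24.5], [-36.0, -24.0, 33.0]]
t 36.02 tcp [0.5151 0.0162 0.1344] yaw 63.2 w 0.0293 F [-0.2 -0.6 -1.9]
(0.4878, -0.0356, 0.16, 63.4) -> [1.4, -58.6, -25.5] -0.2
```

```bash
cat >> h.py <<'E'
def endfit(c,C,l,sgn=-1):
    im=cv2.GaussianBlur(c['image'],(3,3),0).astype(int);b=np.array([-l[1],l[0]]);r=[]
    for t in(-.018,-.012,-.006,0,.006,.012,.018):
        ss=np.arange(.080,.115,.0005);p=[]
        for s in ss:
            u,v=np.round(proj(c,(*(C+sgn*s*l+t*b),.02),True)).astype(int)
            p.append(im[v,u,0]-im[v,u,2] if 0<=u<512 and 0<=v<384 else 99)
        p=np.array(p)<6;r.append(ss[p].max() if p.any() else 0)
    return np.array(r)
E
python3 - <<'E'
from h import *
C=np.array([.554,-.0694]);l=np.array([.894,-.447])
c=snap('wrist');print((endfit(c,C,l)*1000).round(1))
# circle of pockets check: image of near pocket rim via darkness left for later
im=c['image'].max(2).astype(int);b=np.array([-l[1],l[0]])
for t in(-.006,0,.006):
    print([int(im[tuple(np.round(proj(c,(*(C+s*l+t*b),.02),True)).astype(int)[::-1])]) for s in np.arange(-.100,-.05,.001)])
E
```

```text
[100.5 101.5 101.5 101.  102.  102.  102. ]
[69, 111, 131, 118, 80, 83, 81, 86, 78, 83, 84, 82, 75, 84, 115, 121, 121, 116, 124, 123, 117, 118, 123, 120, 121, 120, 120, 124, 123, 120, 121, 116, 122, 123, 91, 67, 69, 84, 117, 109, 119, 84, 80, 87, 80, 75, 122, 98, 87, 127]
[71, 124, 126, 103, 77, 85, 79, 85, 78, 79, 107, 121, 121, 119, 119, 120, 119, 117, 123, 120, 117, 121, 120, 121, 121, 120, 118, 124, 116, 123, 121, 121, 120, 122, 123, 107, 75, 83, 97, 115, 116, 84, 81, 77, 76, 99, 122, 120, 120, 118]
[85, 127, 121, 121, 124, 104, 81, 85, 81, 100, 118, 120, 120, 125, 118, 119, 119, 122, 120, 124, 120, 122, 121, 124, 123, 118, 119, 120, 119, 123, 120, 119, 121, 124, 109, 79, 96, 120, 136, 142, 116, 80, 76, 79, 87, 120, 124, 120, 124, 120]
```

```bash
cat >> h.py <<'E'
PK={1:(.4835,-.0347),2:(.5156,-.0508),3:(.5872,-.0866),4:(.6193,-.1027)}
E
python3 - <<'E'
from h import *
go((*PK[1],.055,63.4))
E
```

```text
t 36.08 tcp [0.5142 0.0157 0.133 ] yaw 63.2 w 0.0292 F [ 0.2 -0.5  0.5]
(0.4835, -0.0347, 0.055, 63.4) -> [3.5, -58.5, 78.4] -0.2
```

Emit:
{"fn": "apply_moves", "kwargs": {"targets": [[[1, -15, 0], 0], [[2, -30, 10], 0], [[3, -45, 30], 0], [[3, -58, 50], 0], [[3, -58, 70], 0], [[3, -58, 77], 0], [[3, -58, 77], 0], [[3, -58, 77], 0]]}}

```text
t: 37.08
tcp_pos: [0.4845, -0.0338, 0.0568]
tool_rot: [[-0.893, 0.45, -0.016], [0.45, 0.893, 0.005], [0.016, -0.003, -1.0]]
force: [-0.6, 0.3, -0.5]
grip_width: 0.0297
grip_force: 15.0
```

Run:
```python
from h import *
go((*PK[1],.03,63.4));c=snap('wrist')
go((*PK[1],.03,63.4),(*PK[1],.0295,63.4))
```

```text
t 37.08 tcp [ 0.4845 -0.0338  0.0568] yaw 63.3 w 0.0297 F [-0.6  0.3 -0.5]
(0.4835, -0.0347, 0.03, 63.4) -> [-0.0, -1.2, 26.8] -0.1
t 37.12 tcp [ 0.4846 -0.0337  0.0569] yaw 63.3 w 0.0293 F [-0.4  0.9  0.4]
(0.4835, -0.0347, 0.03, 63.4) -> [0.1, -1.3, 26.9] -0.1
(0.4835, -0.0347, 0.0295, 63.4) -> [0.1, -1.3, 27.4] -0.1
```

Emit:
{"fn": "apply_moves", "kwargs": {"targets": [[[0, -1, 7], 0], [[0, -1, 14], 0], [[0, -1, 20], 0], [[0, -1, 25], 0], [[0, -1, 27], 0], [[0, -1, 27], 0]]}}

```text
t: 37.88
tcp_pos: [0.4831, -0.0347, 0.0299]
tool_rot: [[-0.893, 0.45, -0.016], [0.45, 0.893, 0.004], [0.016, -0.004, -1.0]]
force: [-1.6, -0.7, 7.4]
grip_width: 0.0294
grip_force: 15.0
```

Emit:
{"fn": "apply_moves", "kwargs": {"targets": [[[0, 0, 0], 0], [[0, 0, 0], 0], [[0, 0, 0], 0], [[0, 0, 0], 0], [[0, 0, -20], 0], [[0, 0, -60], 0], [[0, 0, -110], 0], [[0, 0, -150], 0], [[0, 0, -150], 0]], "grip": 120}}

```text
t: 39.0
tcp_pos: [0.4875, -0.0347, 0.1819]
tool_rot: [[-0.893, 0.45, -0.011], [0.45, 0.893, 0.005], [0.012, -0.001, -1.0]]
force: [0.4, -0.3, -0.5]
grip_width: 0.0468
grip_force: 0.0
```

Run:
```python
from h import *
c=snap('wrist');print(proj(c,(*PK[1],.044),True));lids(c,(180,60,330,245),.044)
# pots on the right, from top camera
t=snap('top');im=t['image'].astype(int)
m=((im.min(2)>120)&(im[:,:,0]-im[:,:,2]<9)).astype(np.uint8)*255;m[:150]=0;m[245:]=0;m[:,:320]=0;m[:,372:]=0
for k in cv2.findContours(m,cv2.RETR_EXTERNAL,cv2.CHAIN_APPROX_NONE)[0]:
    if cv2.contourArea(k)>15:(u,v),r=cv2.minEnclosingCircle(k);print('top',round(u,1),round(v,1),round(r,1),hit(t,u,v,.038).round(3))
go((.50,-.33,.25,63.4))
```

```text
(np.float64(256.162684637936), np.float64(178.0965600614482))
lid px [256.1 236.9  16.1  51.6] [ 0.5392 -0.063 ]
lid px [255.4 177.3  27.1  27.4] [ 0.4824 -0.035 ]
top 362.5 214.5 3.8 [ 0.465 -0.403]
top 360.5 188.5 3.8 [ 0.56  -0.397]
top 339.2 182.2 4.0 [ 0.582 -0.32 ]
t 39.1 tcp [ 0.4855 -0.0359  0.179 ] yaw 63.2 w 0.0468 F [ 0.  -0.3 -0.7]
(0.5, -0.33, 0.25, 63.4) -> [-144.2, -256.4, -72.3] -0.2
```

Pot 1 is seated: its lid is at (.4824,-.035) against the expected (.4835,-.0347). Next is the pot at (.582,-.32).

Run:
```python
from h import *
go((.582,-.32,.15,63.4))
```

```text
t 39.1 tcp [ 0.4855 -0.0359  0.179 ] yaw 63.2 w 0.0468 F [ 0.  -0.3 -0.7]
(0.582, -0.32, 0.15, 63.4) -> [-214.5, -210.2, 26.4] -0.2
```

Emit:
{"fn": "apply_moves", "kwargs": {"targets": [[[-20, -20, 0], 0], [[-50, -50, 0], 0], [[-80, -80, 0], 0], [[-110, -110, 0], 0], [[-140, -140, 10], 0], [[-170, -170, 20], 0], [[-200, -195, 26], 0], [[-214, -210, 26], 0], [[-214, -210, 26], 0], [[-214, -210, 26], 0]]}}

```text
t: 40.35
tcp_pos: [0.5814, -0.3174, 0.1496]
tool_rot: [[-0.894, 0.448, -0.018], [0.448, 0.894, 0.006], [0.019, -0.003, -1.0]]
force: [-0.1, 1.4, 0.3]
grip_width: 0.0467
grip_force: 0.0
```

Run:
```python
from h import *
print(np.round(sense()['joint_pos'],2))
c=snap('wrist');lids(c,(100,20,420,245))
go((.582,-.32,.022,63.4))
```

```text
[ 0.93  1.08 -1.12  1.48  0.99  1.25  0.78]
lid px [160.7 201.7   7.7  19. ] [ 0.5512 -0.405 ]
lid px [377.8 191.6  16.2  34.8] [ 0.6344 -0.2169]
lid px [116.7 121.4  25.2  29.8] [ 0.4642 -0.4063]
t 40.4 tcp [ 0.5816 -0.3173  0.15  ] yaw 63.4 w 0.0467 F [-1.2  0.4  0. ]
(0.582, -0.32, 0.022, 63.4) -> [-3.9, -1.9, 128.0] 0.0
```

```bash
sed -i 's/(q.min(2)>170)&(q\[:,:,0\]-q\[:,:,2\]<9)/(q.min(2)>100)\&(q[:,:,0]-q[:,:,2]<7)/' h.py
python3 - <<'E'
from h import *
c=snap('wrist');print(proj(c,(.582,-.32,.038),True));lids(c,(200,120,320,240))
go((.582,-.32,.022,63.4))
E
```

```text
(np.float64(255.70508645784943), np.float64(190.53725534901852))
lid px [253.3 191.7  31.1  32.2] [ 0.582  -0.3224]
t 40.45 tcp [ 0.5818 -0.3174  0.1503] yaw 63.4 w 0.0466 F [0.7 0.1 0.3]
(0.582, -0.32, 0.022, 63.4) -> [-3.6, -1.8, 128.3] 0.0
```

Emit:
{"fn": "apply_moves", "kwargs": {"targets": [[[-2, -2, 40], 0], [[-4, -4, 80], 0], [[-5, -4, 115], 0], [[-5, -4, 128], 0], [[-5, -4, 128], 0]]}}

```text
t: 41.08
tcp_pos: [0.5825, -0.3236, 0.0225]
tool_rot: [[-0.893, 0.449, -0.017], [0.449, 0.893, 0.005], [0.017, -0.003, -1.0]]
force: [-0.6, 0.2, 0.1]
grip_width: 0.0466
grip_force: 0.0
```

Emit:
{"fn": "apply_moves", "kwargs": {"targets": [[[0, 0, 0], 0], [[0, 0, 0], 0], [[0, 0, 0], 0], [[0, 0, 0], 0], [[0, 0, 0], 0], [[0, 0, -20], 0], [[0, 0, -60], 0], [[0, 0, -110], 0], [[0, 0, -110], 0]], "grip": 255}}

```text
t: 42.2
tcp_pos: [0.5873, -0.3246, 0.1382]
tool_rot: [[-0.893, 0.45, -0.008], [0.45, 0.893, 0.003], [0.009, -0.001, -1.0]]
force: [0.8, 0.4, -0.6]
grip_width: 0.0294
grip_force: 15.0
```

Run:
```python
from h import *
go((*PK[2],.12,63.4))
```

```text
t 42.2 tcp [ 0.5873 -0.3246  0.1382] yaw 63.2 w 0.0294 F [ 0.8  0.4 -0.6]
(0.5156, -0.0508, 0.12, 63.4) -> [187.1, 212.3, 19.5] -0.2
```

Emit:
{"fn": "apply_moves", "kwargs": {"targets": [[[20, 22, 0], 0], [[50, 56, 0], 0], [[80, 90, 0], 0], [[110, 124, 0], 0], [[140, 158, 0], 0], [[170, 192, 10], 0], [[187, 212, 40], 0], [[187, 212, 70], 0], [[187, 212, 82], 0], [[187, 212, 82], 0], [[187, 212, 82], 0]]}}

```text
t: 43.58
tcp_pos: [0.5125, -0.051, 0.0534]
tool_rot: [[-0.893, 0.45, -0.014], [0.45, 0.893, 0.004], [0.015, -0.003, -1.0]]
force: [2.9, -1.4, 5.0]
grip_width: 0.0296
grip_force: 15.0
```

Run:
```python
from h import *
c=snap('wrist');go((*PK[2],.029,63.4));lids(c,(180,60,330,240),.044)
```

```text
t 43.62 tcp [ 0.5123 -0.051   0.0534] yaw 63.2 w 0.0295 F [ 2.9 -0.9  4.8]
(0.5156, -0.0508, 0.029, 63.4) -> [-3.2, 1.7, 24.4] -0.2
lid px [257.9 236.8   5.4  35.6] [ 0.515  -0.0522]
lid px [290.5 206.9  10.5  32.6] [ 0.5071 -0.028 ]
lid px [253.3 168.3  74.3  96.1] [ 0.4787 -0.0366]
```

There is slight contact with pot 1, so I raise, shift away along the shuttle and re-check.

Emit:
{"fn": "apply_moves", "kwargs": {"targets": [[[0, 0, -10], 0], [[-2, 1, -18], 0], [[-4, 1, -18], 0], [[-4, 1, -18], 0]]}}

```text
t: 44.12
tcp_pos: [0.5156, -0.0522, 0.0707]
tool_rot: [[-0.893, 0.45, -0.017], [0.45, 0.893, 0.004], [0.017, -0.004, -1.0]]
force: [0.4, 0.3, -1.4]
grip_width: 0.0296
grip_force: 15.0
```

Run:
```python
from h import *
c=snap('wrist','w13.png');go((*PK[2],.029,63.4));lids(c,(180,60,330,225),.044)
im=c['image'].astype(int);
for v in range(150,262,4): print(v,im[v,255:262].min(1).mean().round(),(im[v,255:262,0]-im[v,255:262,2]).mean().round(), im[v,236:281:6].min(1))
for s in(-.076,):print(proj(c,(*PK[1],.044),True),proj(c,(.4835-.0134,-.0347+.0067,.044),True),proj(c,(.4835+.0134,-.0347-.0067,.044),True))
```

```text
t 44.17 tcp [ 0.5155 -0.0522  0.0706] yaw 63.2 w 0.0297 F [ 0.1 -0.1 -0.2]
(0.5156, -0.0508, 0.029, 63.4) -> [-0.2, 1.5, 41.6] -0.2
lid px [287.4 203.9   9.3  41.9] [ 0.5133 -0.0309]
lid px [253.4 162.3  67.7 102.4] [ 0.4811 -0.0379]
150 211.0 -4.0 [ 89 218 218 213 212 214 208 215]
154 214.0 -4.0 [ 85 218 202 215 214 213 214 204]
158 211.0 -4.0 [150 205 219 215 211 212 205 205]
162 211.0 -3.0 [178 214 208 216 209 207 209 209]
166 206.0 -3.0 [167 206 214 206 209 212 213 207]
170 209.0 -3.0 [ 40 213 203 207 212 213 201 199]
174 209.0 -3.0 [100 203 209 211 209 202 204 211]
178 204.0 -3.0 [126 184 206 209 201 203 211 189]
182 207.0 -4.0 [122 130 211 200 213 202 213  83]
186 187.0 -3.0 [162 129 128 150 175 161  83  85]
190 87.0 0.0 [126  79  79  88  88  85  86  81]
194 85.0 -2.0 [126  86  77  86  89  83  91  83]
198 96.0 -4.0 [ 85  84 110 123  72  82  82  90]
202 187.0 16.0 [ 76 109 185 185 189 182 121  79]
206 187.0 17.0 [ 66 167 183 182 188 175 171 119]
210 184.0 18.0 [101 168 180 187 182 179 163 140]
214 185.0 17.0 [142 169 184 186 186 175 168 139]
218 185.0 17.0 [146 174 187 187 185 177 166 143]
222 186.0 17.0 [155 176 186 187 185 179 169 138]
226 187.0 18.0 [151 180 187 186 185 175 166 141]
230 184.0 17.0 [162 173 191 183 182 174 170 142]
234 165.0 -4.0 [160 182 176 161 165 160 171 141]
238 165.0 -3.0 [177 160 170 171 162 155 150 142]
242 167.0 -3.0 [142 157 161 165 168 166 153 137]
246 173.0 -2.0 [148 163 172 175 176 164 153 138]
250 175.0 -3.0 [128 168 170 180 173 162 155 133]
254 178.0 -4.0 [104 196 180 172 181 183 195 136]
258 183.0 -3.0 [140 183 178 182 179 177 176 180]
(np.float64(260.00751730020295), np.float64(163.43089444237197)) (np.float64(259.93997009713064), np.float64(138.154139998598)) (np.float64(260.063403892693), np.float64(188.04156577298897))
```

Run:
```python
from h import *
c=snap('wrist');l=np.array([.894,-.447]);b=np.array([.447,.894]);C=np.array([.5514,-.0687])
for z in(.044,.0485,.053):
    h=hit(c,258,199.5,z,True)-C;print(z,'near edge s',(h@l).round(4),'-> centre',(h@l+.015).round(4),'t',(h@b).round(4))
im=c['image'].astype(int)
for v in(212,222): print(v,im[v,228:290].min(1).tolist())
go((*PK[2],.029,63.4))
```

```text
0.044 near edge s -0.054 -> centre -0.039 t -0.0012
0.0485 near edge s -0.0552 -> centre -0.0402 t -0.0012
0.053 near edge s -0.0565 -> centre -0.0415 t -0.0012
212 [126, 127, 125, 127, 114, 95, 98, 115, 140, 147, 155, 159, 163, 165, 170, 169, 176, 176, 180, 182, 179, 185, 186, 184, 183, 183, 186, 185, 189, 186, 187, 187, 188, 186, 182, 183, 179, 180, 175, 177, 176, 174, 171, 168, 165, 165, 159, 152, 146, 144, 140, 133, 137, 95, 59, 74, 105, 108, 124, 130, 128, 127]
222 [131, 130, 127, 127, 125, 129, 139, 142, 152, 161, 163, 171, 164, 171, 174, 181, 178, 181, 183, 190, 186, 189, 188, 185, 189, 189, 186, 187, 187, 189, 185, 185, 187, 184, 182, 184, 180, 182, 174, 179, 171, 165, 171, 166, 168, 158, 160, 153, 154, 145, 138, 136, 131, 126, 111, 89, 81, 82, 81, 129, 143, 100]
t 44.23 tcp [ 0.5154 -0.0521  0.0705] yaw 63.3 w 0.0295 F [-0.4 -0.6 -0.8]
(0.5156, -0.0508, 0.029, 63.4) -> [-0.3, 1.4, 41.5] -0.1
```

Emit:
{"fn": "apply_moves", "kwargs": {"targets": [[[0, 1, 10], 0], [[0, 1, 20], 0], [[0, 1, 28], 0], [[0, 1, 35], 0], [[0, 1, 40], 0], [[0, 1, 42], 0], [[0, 1, 42], 0]]}}

```text
t: 45.1
tcp_pos: [0.517, -0.0519, 0.0296]
tool_rot: [[-0.893, 0.451, -0.014], [0.451, 0.893, 0.002], [0.013, -0.004, -1.0]]
force: [1.3, -3.6, 5.7]
grip_width: 0.0298
grip_force: 15.0
```

Bottomed at the expected height. I release, lift and check.

Emit:
{"fn": "apply_moves", "kwargs": {"targets": [[[0, 0, 0], 0], [[0, 0, 0], 0], [[0, 0, 0], 0], [[0, 0, 0], 0], [[0, 0, -20], 0], [[0, 0, -60], 0], [[0, 0, -110], 0], [[0, 0, -150], 0], [[0, 0, -150], 0]], "grip": 120}}

```text
t: 46.22
tcp_pos: [0.5196, -0.0508, 0.1816]
tool_rot: [[-0.893, 0.45, -0.011], [0.45, 0.893, 0.005], [0.012, -0.001, -1.0]]
force: [0.7, 0.2, -1.0]
grip_width: 0.0465
grip_force: 0.0
```

Run:
```python
from h import *
c=snap('wrist');im=c['image'].astype(int)
for k in(1,2):
    u,v=np.round(proj(c,(*PK[k],.044),True)).astype(int)
    r=[]
    for du,dv in((1,0),(-1,0),(0,1),(0,-1)):
        n=0
        while n<40 and im[v+dv*n,u+du*n].min()>130 and im[v+dv*n,u+du*n,0]-im[v+dv*n,u+du*n,2]<9:n+=1
        r.append(n)
    print(k,u,v,r,'offset px',(r[0]-r[1])/2,(r[2]-r[3])/2)
go((.465,-.405,.15,63.4),(.56,-.40,.15,63.4))
```

```text
1 256 141 [15, 16, 15, 16] offset px -0.5 -0.5
2 256 178 [10, 14, 27, 7] offset px -2.0 10.0
t 46.27 tcp [ 0.5185 -0.0516  0.1797] yaw 63.2 w 0.0465 F [ 0.1  0.1 -1.2]
(0.465, -0.405, 0.15, 63.4) -> [-111.8, -339.6, 29.1] -0.2
(0.56, -0.4, 0.15, 63.4) -> [-194.3, -292.3, 27.7] -0.2
```

Run:
```python
from h import *
c=snap('wrist');im=c['image'].astype(int);u,v=256,178
for w in range(v-24,v+46,2): print(w,' '.join('%3d%s'%(im[w,x].min(),'*' if im[w,x,0]-im[w,x,2]>8 else ' ') for x in range(u-27,u+28,3)))
print(proj(c,(.5514,-.0687,.036),True),proj(c,(*(np.array([.5514,-.0687])-.019*np.array([.894,-.447])),.036),True))
```

```text
154 160* 156* 118  123  122  111   83  205  193  191  200  195  192   87   82   82   94   98* 166*
156 161* 163* 122  120  123  126  110   60  179  197  193  171   68   81   83   83   99  105* 167*
158 159* 160* 121  135  155  142  145  113   65   74   69   70   79   80   82   81  110  101* 165*
160 162* 164* 130  125  134  131  104  140* 109* 114* 114* 111*  79   76   81   85  124   95* 166*
162 161* 160* 125  123  118  108  129* 173* 149* 124* 125* 109* 117*  64   81   83  121   96* 159*
164 158* 156* 132  120  123   77  158* 164* 182* 185* 184* 144* 141* 130   84  122  122  104* 167*
166 161* 160* 135  122  106  103  156* 169* 181* 180* 182* 168* 156* 132*  82  125  120  100* 167*
168 160* 156* 137  118   82  115  160* 175* 180* 181* 175* 165* 161* 132*  78  117  122  101* 168*
170 161* 160* 136* 125   74  121* 160* 172* 187* 182* 174* 163* 156* 128*  77  102  120  104* 165*
172 160* 158* 143* 121   71  120* 164* 178* 184* 182* 176* 166* 157* 124*  79  105  121   99* 167*
174 158* 158* 142* 124   69  132* 167* 175* 171  169  167  160  152* 128*  80   94  117  110* 156*
176 158* 15
[... 1794 characters left out ...]
 190  188  187  190    0    3   11   15  115  186  185  183  184  149  100*
214 160* 158* 164* 195  194  193  191  175   17   28   22    7  119  194  187  185  187  148  103*
216 161* 158* 159* 193  192  189  194  165    5   19    0   20  105  151  186  185  186  153  104*
218 159* 155* 155* 184  182  183  187  149   16   19   23   20  100  149  190  190  186  153  107*
220 159* 159* 162* 193  188  189  194  161   26   22   20   29   99  137  188  184  186  152  104*
222 160* 161* 160* 186  181  184  184  157   19   19   22   20  102  119  185  184  182  151   99*
(np.float64(257.78821471901705), np.float64(215.77886541061937)) (np.float64(257.71921885586016), np.float64(198.13282979303779))
```

Pot 2 leans toward the fin: it was tipped in the pads by the earlier contact with pot 1. I'll regrip it, lift it out, right it by dragging its low edge on open bench, and re-insert it.

Run:
```python
from h import *
l=np.array([.894,-.447]);p=np.array(PK[2])+.010*l
go((*p,.10,63.4),(*p,.025,63.4))
```

```text
t 46.33 tcp [ 0.5177 -0.0519  0.1785] yaw 63.3 w 0.0468 F [-1.3  0.1 -0.2]
(np.float64(0.5245399999999999), np.float64(-0.05527), 0.1, 63.4) -> [-8.9, 0.4, 78.4] -0.1
(np.float64(0.5245399999999999), np.float64(-0.05527), 0.025, 63.4) -> [-10.2, 0.7, 153.4] -0.1
```

Emit:
{"fn": "apply_moves", "kwargs": {"targets": [[[-3, 0, 40], 0], [[-6, 0, 80], 0], [[-7, 0, 115], 0], [[-7, 0, 140], 0], [[-7, 0, 152], 0], [[-7, 0, 152], 0]]}}

```text
t: 47.08
tcp_pos: [0.5208, -0.0539, 0.0256]
tool_rot: [[-0.893, 0.45, -0.019], [0.45, 0.893, 0.005], [0.019, -0.004, -1.0]]
force: [-0.4, -0.0, 0.7]
grip_width: 0.0468
grip_force: 0.0
```

Emit:
{"fn": "apply_moves", "kwargs": {"targets": [[[0, 0, 0], 0], [[0, 0, 0], 0], [[0, 0, 0], 0], [[0, 0, 0], 0], [[0, 0, 0], 0], [[0, 0, -15], 0], [[0, 0, -40], 0], [[0, 0, -60], 0], [[0, 0, -60], 0]], "grip": 255, "squeeze": 6}}

```text
t: 48.2
tcp_pos: [0.5236, -0.0537, 0.0884]
tool_rot: [[-0.893, 0.45, -0.014], [0.45, 0.893, 0.005], [0.014, -0.001, -1.0]]
force: [0.3, -1.0, -0.8]
grip_width: 0.0301
grip_force: 6.0
```

Run:
```python
from h import *
go((.562,.022,.085,None),(.562,.022,.027,None))
```

```text
t 48.2 tcp [ 0.5236 -0.0537  0.0884] yaw 63.3 w 0.0301 F [ 0.3 -1.  -0.8]
(0.562, 0.022, 0.085, None) -> [-0.3, 84.9, 3.2] 0
(0.562, 0.022, 0.027, None) -> [-1.2, 85.0, 61.2] 0
```

Emit:
{"fn": "apply_moves", "kwargs": {"targets": [[[0, 30, 0], 0], [[0, 60, 0], 0], [[0, 85, 20], 0], [[0, 85, 50], 0], [[0, 85, 65], 0], [[0, 85, 69], 0], [[5, 85, 70], 0], [[10, 85, 71], 0], [[15, 85, 72], 0], [[20, 85, 73], 0], [[25, 85, 73], 0], [[30, 85, 73], 0]]}}

```text
t: 49.7
tcp_pos: [0.5324, 0.0356, 0.0138]
tool_rot: [[-0.893, 0.45, -0.017], [0.45, 0.893, 0.004], [0.017, -0.004, -1.0]]
force: [1.1, -0.6, 0.9]
grip_width: 0.0298
grip_force: 6.0
```

Run:
```python
from h import *
go();c=snap('wrist');im=c['image'].astype(int)
for w in range(190,256,4): print(w,' '.join('%3d%s'%(im[w,x].min(),'*' if im[w,x,0]-im[w,x,2]>8 else ' ') for x in range(228,290,4)))
p=np.array(sense()['tcp_pos']);l=np.array([.894,-.447])
for z in(.0,.033,.038):print(z,proj(c,(*(p[:2]-.015*l),z),True))
```

```text
t 49.7 tcp [0.5324 0.0356 0.0138] yaw 63.3 w 0.0298 F [ 1.1 -0.6  0.9]
190 162* 157* 159* 160* 165* 164* 156* 156* 162* 161* 159* 161* 162* 160* 159* 164*
194 157* 157* 157* 158* 162* 164* 159* 163* 158* 160* 164* 162* 163* 160* 160* 161*
198 163* 160* 159* 159* 162* 162* 159* 161* 161* 161* 164* 163* 162* 162* 161* 162*
202 160* 163* 161* 161* 163* 163* 155* 164* 136* 158* 166* 162* 161* 165* 158* 156*
206 163* 156* 156* 162* 143* 134* 138* 138* 138* 135* 126* 117* 168* 163* 162* 164*
210 158* 157* 159* 120* 133* 133* 138* 141* 132* 134* 128* 127* 118* 158* 161* 164*
214 166* 162* 138* 128* 133* 138* 133* 136* 134* 132* 130* 120* 110* 128* 161* 160*
218 161* 156* 112* 130* 135* 139* 138* 140* 137* 135* 130* 120* 113*  95* 163* 167*
222 170* 162* 121* 133* 135* 130* 128  124  121  128  118* 122* 116* 100* 164* 173*
226  20  152* 127* 128  121  122  120  119  123  119  118  115  116   98*  96*  10 
230  22  122* 109  118  125  127  130  126  125  126  116  116  102  102   99*  20 
234   4  114  115  124  154  194  194  183  182  188  188  122  110  100   96   18 
238   0  112  118  195  184  184  184  188  186  185  183  184  196  102   97    2 
242  66  141  190  188  182  186  187  189  186  182  178  175  182  180   96   19 
246 116  194  184  184  182  182  185  180  181  181  183  182  183  181  183   84 
250 145  182  186  181  182  183  187  185  184  180  182  178  177  178  179   86 
254 129  126  160  184  184  180  183  179  183  188  186  184  187  185  178  185 
0.0 (np.float64(257.8248978593859), np.float64(203.35903330954312))
0.033 (np.float64(257.5433578680276), np.float64(224.04470051636747))
0.038 (np.float64(257.48911676222457), np.float64(228.0281505498697))
```

The pot is now nearly upright, with its base at v≈204 as expected. I release, rise and verify.

Emit:
{"fn": "apply_moves", "kwargs": {"targets": [[[0, 0, 0], 0], [[0, 0, 0], 0], [[0, 0, 0], 0], [[0, 0, 0], 0], [[0, 0, -20], 0], [[0, 0, -60], 0], [[0, 0, -85], 0], [[0, 0, -85], 0], [[0, 0, -85], 0]], "grip": 120}}

```text
t: 50.88
tcp_pos: [0.5339, 0.0345, 0.098]
tool_rot: [[-0.893, 0.45, -0.018], [0.45, 0.893, 0.004], [0.017, -0.005, -1.0]]
force: [-0.2, 0.2, 0.5]
grip_width: 0.0467
grip_force: 0.0
```

Run:
```python
from h import *
c=snap('wrist');lids(c,(190,130,330,245));go((.5324,.0356,.022,63.4))
```

```text
lid px [258.8 194.7  39.6  41.4] [0.5265 0.0387]
t 50.92 tcp [0.5337 0.0345 0.0977] yaw 63.3 w 0.0466 F [-0.6 -0.1 -0. ]
(0.5324, 0.0356, 0.022, 63.4) -> [0.3, 0.8, 75.7] -0.1
```

Emit:
{"fn": "apply_moves", "kwargs": {"targets": [[[3, 1, 25], 0], [[7, 1, 50], 0], [[7, 1, 70], 0], [[7, 1, 76], 0], [[7, 1, 76], 0]]}}

```text
t: 51.55
tcp_pos: [0.5269, 0.0395, 0.0225]
tool_rot: [[-0.893, 0.45, -0.018], [0.45, 0.893, 0.005], [0.018, -0.004, -1.0]]
force: [-0.5, 0.0, -0.2]
grip_width: 0.0466
grip_force: 0.0
```

Emit:
{"fn": "apply_moves", "kwargs": {"targets": [[[0, 0, 0], 0], [[0, 0, 0], 0], [[0, 0, 0], 0], [[0, 0, 0], 0], [[0, 0, 0], 0], [[0, 0, -20], 0], [[0, 0, -60], 0], [[0, 0, -80], 0], [[0, 0, -80], 0]], "grip": 255, "squeeze": 20}}

```text
t: 52.68
tcp_pos: [0.5294, 0.0393, 0.104]
tool_rot: [[-0.893, 0.45, -0.014], [0.45, 0.893, 0.005], [0.015, -0.002, -1.0]]
force: [0.5, -1.4, -1.2]
grip_width: 0.0294
grip_force: 20.0
```

Run:
```python
from h import *
l=np.array([.894,-.447]);go((*PK[2],.09,63.4),(*PK[2],.029,63.4))
```

```text
t 52.67 tcp [0.5294 0.0393 0.104 ] yaw 63.2 w 0.0294 F [ 0.5 -1.4 -1.2]
(0.5156, -0.0508, 0.09, 63.4) -> [-28.5, -86.6, 13.7] -0.2
(0.5156, -0.0508, 0.029, 63.4) -> [-29.4, -86.5, 74.7] -0.2
```

Emit:
{"fn": "apply_moves", "kwargs": {"targets": [[[-10, -30, 0], 0], [[-20, -60, 0], 0], [[-29, -86, 0], 0], [[-29, -86, 15], 0], [[-29, -86, 28], 0], [[-29, -86, 28], 0], [[-29, -86, 28], 0]]}}

```text
t: 53.55
tcp_pos: [0.5155, -0.0493, 0.0747]
tool_rot: [[-0.894, 0.448, -0.017], [0.448, 0.894, 0.005], [0.017, -0.003, -1.0]]
force: [0.2, 0.1, -0.6]
grip_width: 0.0293
grip_force: 20.0
```

Run:
```python
from h import *
c=snap('wrist');go((*PK[2],.029,63.4))
im=c['image'].astype(int);l=np.array([.894,-.447]);b=np.array([.447,.894]);C=np.array([.5514,-.0687])
p=np.array(sense()['tcp_pos'])
print('near edge exp, bottom/lid',proj(c,(*(p[:2]-.015*l),p[2]-.0225),True),proj(c,(*(p[:2]-.015*l),p[2]+.0155),True))
for w in range(180,256,3): print(w,' '.join('%3d%s'%(im[w,x].min(),'*' if im[w,x,0]-im[w,x,2]>8 else ' ') for x in range(250,266,5)))
```

```text
t 53.6 tcp [ 0.5156 -0.0496  0.075 ] yaw 63.3 w 0.0295 F [ 0.1  0.3 -0.8]
(0.5156, -0.0508, 0.029, 63.4) -> [-1.3, -1.0, 46.0] -0.1
near edge exp, bottom/lid (np.float64(257.58891514292014), np.float64(200.97497183243806)) (np.float64(257.287943926886), np.float64(223.57391033472265))
180 204  205  208  208 
183 200  206  210  207 
186 176  215  206  127 
189  86   82   85   87 
192 104   90   85   84 
195 126   81   86   86 
198 126   81   81   84 
201 123  129   84   84 
204 127  134* 130*  79 
207 138* 140* 142* 131*
210 139* 141* 140* 135*
213 142* 143* 139* 138*
216 149* 145* 135* 138*
219 122  126  122  119 
222 127  133  129  124 
225 146  223  225  155 
228 203  202  209  207 
231 206  209  209  209 
234 211  212  211  208 
237 202  203  204  200 
240 207  207  210  210 
243 212  207  205  204 
246 204  201  213  209 
249 211  210  209  205 
252 205  203  202  202 
255 204  205  205  205
```

The pot is held upright and centred over pocket 2, so I lower it.

Emit:
{"fn": "apply_moves", "kwargs": {"targets": [[[-1, -1, 12], 0], [[-1, -1, 24], 0], [[-1, -1, 32], 0], [[-1, -1, 38], 0], [[-1, -1, 43], 0], [[-1, -1, 46], 0], [[-1, -1, 46], 0]]}}

```text
t: 54.48
tcp_pos: [0.5151, -0.0518, 0.0296]
tool_rot: [[-0.893, 0.45, -0.016], [0.45, 0.893, 0.004], [0.016, -0.004, -1.0]]
force: [-1.7, -1.0, 6.6]
grip_width: 0.0293
grip_force: 20.0
```

Run:
```python
from h import *
c=snap('wrist');go((*PK[2],.029,63.4))
im=c['image'].astype(int);l=np.array([.894,-.447])
p=np.array(sense()['tcp_pos'])
print('near edge exp, mouth/lid',proj(c,(*(p[:2]-.015*l),.02),True),proj(c,(*(p[:2]-.015*l),p[2]+.0155),True))
for w in range(190,240,2): print(w,' '.join('%3d%s'%(im[w,x].min(),'*' if im[w,x,0]-im[w,x,2]>8 else ' ') for x in range(250,266,5)))
```

```text
t 54.52 tcp [ 0.515  -0.0518  0.0296] yaw 63.3 w 0.0294 F [-2.9 -0.3  5.5]
(0.5156, -0.0508, 0.029, 63.4) -> [-0.1, 1.1, 0.6] -0.1
near edge exp, mouth/lid (np.float64(257.80011914046986), np.float64(206.99148778119715)) (np.float64(257.57699430602344), np.float64(222.965925595233))
190 206  208  209  207 
192 202  210  207  207 
194 206  202  209  204 
196 211  206  207  200 
198 211  205  200  196 
200 202  199  200  210 
202 205  198  206  207 
204 197  203  209  207 
206 198  210  208  205 
208 114* 193  175  157 
210 118*  84*  89*  93*
212 135*  94*  95*  97*
214 145*  89*  98*  91*
216 144* 144* 122* 126*
218 127  127  126  125 
220 123  122  124  120 
222 130  133  126  126 
224 127  134  172  121 
226 222  218  212  209 
228 203  206  204  208 
230 211  210  208  205 
232 207  211  208  209 
234 208  216  211  204 
236 206  208  201  198 
238 205  200  205  208
```

The pot reads upright at the seated depth. I release and check.

Emit:
{"fn": "apply_moves", "kwargs": {"targets": [[[0, 0, 0], 0], [[0, 0, 0], 0], [[0, 0, 0], 0], [[0, 0, 0], 0], [[0, 0, -20], 0], [[0, 0, -60], 0], [[0, 0, -110], 0], [[0, 0, -140], 0], [[0, 0, -140], 0]], "grip": 120}}

```text
t: 55.65
tcp_pos: [0.5187, -0.052, 0.1708]
tool_rot: [[-0.893, 0.45, -0.012], [0.45, 0.893, 0.005], [0.013, -0.001, -1.0]]
force: [-0.1, -0.8, -0.3]
grip_width: 0.0465
grip_force: 0.0
```

```bash
cat >> h.py <<'E'
def cross(c,p,z=.044):
    """half-extents of lid seen from expected centre, px"""
    im=c['image'].astype(int);u,v=np.round(proj(c,(*p,z),True)).astype(int);r=[]
    for du,dv in((1,0),(-1,0),(0,1),(0,-1)):
        n=0
        while n<40 and im[v+dv*n,u+du*n].min()>130 and im[v+dv*n,u+du*n,0]-im[v+dv*n,u+du*n,2]<9:n+=1
        r.append(n)
    return u,v,r
E
python3 - <<'E'
from h import *
c=snap('wrist');print(cross(c,PK[1]),cross(c,PK[2]))
go((.558,-.40,.12,63.4))
E
```

```text
(np.int64(258), np.int64(143), [16, 17, 15, 17]) (np.int64(258), np.int64(181), [14, 18, 15, 16])
t 55.7 tcp [ 0.5176 -0.0526  0.1691] yaw 63.2 w 0.0468 F [ 0.1 -0.1 -0.5]
(0.558, -0.4, 0.12, 63.4) -> [-193.2, -291.8, 47.2] -0.2
```

Both pots are seated. Third pot:

Emit:
{"fn": "apply_moves", "kwargs": {"targets": [[[-15, -22, 0], 0], [[-35, -53, 0], 0], [[-56, -85, 0], 0], [[-78, -118, 0], 0], [[-100, -151, 5], 0], [[-122, -184, 15], 0], [[-144, -217, 25], 0], [[-166, -250, 35], 0], [[-185, -280, 45], 0], [[-193, -291, 47], 0], [[-193, -291, 47], 0], [[-193, -291, 47], 0]]}}

```text
t: 57.2
tcp_pos: [0.5585, -0.3966, 0.1199]
tool_rot: [[-0.894, 0.447, -0.016], [0.447, 0.894, 0.006], [0.017, -0.002, -1.0]]
force: [0.2, 0.7, -0.2]
grip_width: 0.0467
grip_force: 0.0
```

Run:
```python
from h import *
c=snap('wrist');lids(c,(190,120,330,245));go((.558,-.40,.0225,63.4))
```

```text
lid px [255.3 200.3  34.7  36.3] [ 0.5594 -0.3995]
t 57.25 tcp [ 0.5586 -0.3967  0.1201] yaw 63.4 w 0.0465 F [-1.  -0.3  0.3]
(0.558, -0.4, 0.0225, 63.4) -> [-2.6, -2.9, 97.6] 0.0
```

Emit:
{"fn": "apply_moves", "kwargs": {"targets": [[[-2, -1, 35], 0], [[-4, -2, 70], 0], [[-4, -2, 92], 0], [[-4, -2, 98], 0], [[-4, -2, 98], 0]]}}

```text
t: 57.88
tcp_pos: [0.5596, -0.4017, 0.0222]
tool_rot: [[-0.893, 0.45, -0.016], [0.45, 0.893, 0.005], [0.016, -0.003, -1.0]]
force: [-0.1, -0.0, 0.8]
grip_width: 0.0465
grip_force: 0.0
```

Emit:
{"fn": "apply_moves", "kwargs": {"targets": [[[0, 0, 0], 0], [[0, 0, 0], 0], [[0, 0, 0], 0], [[0, 0, 0], 0], [[0, 0, 0], 0], [[0, 0, -20], 0], [[0, 0, -60], 0], [[0, 0, -110], 0], [[0, 0, -120], 0], [[0, 0, -120], 0]], "grip": 255, "squeeze": 20}}

```text
t: 59.12
tcp_pos: [0.561, -0.4029, 0.1424]
tool_rot: [[-0.893, 0.45, -0.016], [0.45, 0.893, 0.003], [0.016, -0.004, -1.0]]
force: [0.2, 0.1, -0.7]
grip_width: 0.0294
grip_force: 20.0
```

Run:
```python
from h import *
go((*PK[4],.12,63.4),(*PK[4],.075,63.4))
```

```text
t 59.12 tcp [ 0.561  -0.4029  0.1424] yaw 63.3 w 0.0294 F [ 0.2  0.1 -0.7]
(0.6193, -0.1027, 0.12, 63.4) -> [82.7, 294.4, 22.4] -0.1
(0.6193, -0.1027, 0.075, 63.4) -> [82.0, 294.6, 67.4] -0.1
```

Run:
```python
from h import *
t=snap('top');im=t['image'].astype(int)
for u in(215,240,270):
    print(u,[(v,int(im[v,u].max())) for v in range(140,172,2)])
for z in(0,.1,.15,.2):print(z,hit(t,250,161,z).round(3),'upper lip',hit(t,250,153,z).round(3),'bottle',hit(t,292,150,z).round(3))
go()
```

```text
215 [(140, 164), (142, 163), (144, 164), (146, 166), (148, 157), (150, 147), (152, 128), (154, 98), (156, 100), (158, 108), (160, 20), (162, 172), (164, 157), (166, 156), (168, 156), (170, 150)]
240 [(140, 159), (142, 157), (144, 161), (146, 161), (148, 159), (150, 146), (152, 136), (154, 98), (156, 99), (158, 114), (160, 36), (162, 57), (164, 81), (166, 138), (168, 151), (170, 157)]
270 [(140, 161), (142, 162), (144, 163), (146, 162), (148, 163), (150, 139), (152, 136), (154, 91), (156, 94), (158, 140), (160, 21), (162, 174), (164, 154), (166, 154), (168, 155), (170, 160)]
0 [0.664 0.007] upper lip [0.694 0.007] bottle [ 0.707 -0.151]
0.1 [0.649 0.007] upper lip [0.678 0.007] bottle [ 0.689 -0.141]
0.15 [0.642 0.006] upper lip [0.669 0.007] bottle [ 0.681 -0.136]
0.2 [0.635 0.006] upper lip [0.661 0.006] bottle [ 0.672 -0.132]
t 59.17 tcp [ 0.5602 -0.4028  0.1409] yaw 63.3 w 0.029 F [ 0.2  0.4 -0.1]
```

The autoclave front (x≈.66) leaves no room for the gripper body at pocket 4 here. I'll put this pot into pocket 3 with a turned tool. The last pot goes into pocket 4 after the shuttle has moved to its pre-entry place by the rod.

Emit:
{"fn": "apply_moves", "kwargs": {"targets": [[[12, 30, 0], -2], [[24, 60, 0], -4], [[36, 92, 0], -7], [[48, 124, 0], -10], [[60, 156, 0], -13], [[74, 188, 0], -16], [[88, 222, 0], -19], [[102, 256, 0], -22], [[112, 284, 10], -22], [[116, 295, 40], -22], [[116, 295, 66], -22], [[116, 295, 66], -22]]}}

```text
t: 60.68
tcp_pos: [0.5866, -0.0872, 0.0731]
tool_rot: [[-0.996, 0.082, -0.023], [0.082, 0.997, 0.004], [0.023, 0.002, -1.0]]
force: [0.7, 0.4, -0.4]
grip_width: 0.0296
grip_force: 20.0
```

Run:
```python
from h import *
c=snap('wrist');go((*PK[3],.029,None),(.5882,-.0866,.029,None))
im=c['image'].astype(int);R=np.array(sense()['tool_rot']);p=np.array(sense()['tcp_pos'])
e=p[:2]+.015*R[:2,0]
print('near edge exp, bottom/lid',proj(c,(*e,p[2]-.0225),True),proj(c,(*e,p[2]+.0155),True))
for w in range(192,240,2): print(w,' '.join('%3d%s'%(im[w,x].min(),'*' if im[w,x,0]-im[w,x,2]>8 else ' ') for x in range(250,266,5)))
```

```text
t 60.73 tcp [ 0.5878 -0.0869  0.0748] yaw 85.3 w 0.0291 F [0.4 0.3 0.5]
(0.5872, -0.0866, 0.029, None) -> [-0.3, 0.1, 45.8] 0
(0.5882, -0.0866, 0.029, None) -> [-1.3, 0.2, 45.8] 0
near edge exp, bottom/lid (np.float64(258.5286647463496), np.float64(203.41255065897167)) (np.float64(258.85636452094207), np.float64(226.32345904753203))
192  89   88   90   87 
194  87   88   88   86 
196  88   92   86   89 
198  79   87   91   93 
200 123   80   84   89 
202 128  137* 136* 111 
204 137* 146* 148* 147*
206 136* 143* 148* 143*
208 138* 144* 147* 145*
210 138* 145* 148* 148*
212 143* 153* 147* 146*
214 144* 151* 136  144*
216 128  124  130  131 
218 124  133  137  132 
220 128  134  132  135 
222 133  190  235  136 
224 227  213  214  228 
226 215  207  210  210 
228 214  217  214  216 
230 206  212  219  212 
232 206  205  212  213 
234 213  206  208  210 
236 215  213  208  204 
238 212  211  211  207
```

Emit:
{"fn": "apply_moves", "kwargs": {"targets": [[[-2, 0, 12], 0], [[-2, 0, 24], 0], [[-2, 0, 32], 0], [[-2, 0, 38], 0], [[-2, 0, 43], 0], [[-2, 0, 46], 0], [[-2, 0, 46], 0]]}}

```text
t: 61.6
tcp_pos: [0.5899, -0.0863, 0.0298]
tool_rot: [[-0.996, 0.082, -0.017], [0.082, 0.997, 0.005], [0.018, 0.003, -1.0]]
force: [-1.1, 1.7, -1.7]
grip_width: 0.0295
grip_force: 19.9
```

Emit:
{"fn": "apply_moves", "kwargs": {"targets": [[[0, 0, 0], 0], [[0, 0, 0], 0], [[0, 0, 0], 0], [[0, 0, 0], 0], [[0, 0, -20], 0], [[0, 0, -60], 0], [[0, 0, -100], 0], [[0, 0, -130], 0], [[0, 0, -130], 0]], "grip": 120}}

```text
t: 62.72
tcp_pos: [0.5942, -0.0863, 0.1641]
tool_rot: [[-0.997, 0.082, -0.011], [0.082, 0.997, 0.005], [0.011, 0.004, -1.0]]
force: [-0.5, -0.4, -0.5]
grip_width: 0.0469
grip_force: 0.0
```

Run:
```python
from h import *
c=snap('wrist');print([cross(c,PK[k]) for k in(1,2,3)])
go((.5514,-.0687,.12,63.4),(.5514,-.0687,.042,63.4))
# rod & rail from top camera
t=snap('top');im=t['image'].astype(int)
def h(u,v,z):return hit(t,u,v,z)
g=im.min(2);m=((g>120)&(im[:,:,0]-im[:,:,2]<16)).astype(np.uint8)
for u in range(168,236,4):
    col=g[185:232,u].astype(int);print(u,185+int(col.argmax()),col.max(),end=' | ')
print([ (v,int(g[v,231]),int(g[v,229]),int(g[v,233])) for v in range(202,214)])
```

```text
[(np.int64(305), np.int64(61), [16, 17, 17, 16]), (np.int64(290), np.int64(97), [14, 19, 17, 16]), (np.int64(256), np.int64(178), [17, 16, 17, 16])]
t 62.77 tcp [ 0.5931 -0.087   0.1621] yaw 85.3 w 0.0466 F [-0.6 -0.6 -0.2]
(0.5514, -0.0687, 0.12, 63.4) -> [42.5, 14.7, 42.8] 21.9
(0.5514, -0.0687, 0.042, 63.4) -> [41.4, 14.5, 120.8] 21.9
168 226 204 | 172 229 200 | 176 211 166 | 180 208 178 | 184 206 173 | 188 204 187 | 192 202 178 | 196 201 169 | 200 201 199 | 204 201 174 | 208 201 194 | 212 202 165 | 216 203 168 | 220 204 184 | 224 206 176 | 228 208 164 | 232 193 150 | [(202, 141, 145, 138), (203, 140, 148, 136), (204, 147, 86, 139), (205, 147, 90, 142), (206, 82, 92, 144), (207, 84, 100, 144), (208, 102, 132, 143), (209, 132, 175, 143), (210, 148, 142, 141), (211, 115, 138, 143), (212, 144, 143, 141), (213, 142, 142, 142)]
```

Pot 3 is seated. I measure the rod in this view, then take the fin.

```bash
cat >> h.py <<'E'
from scipy.optimize import least_squares
def arcpts(Q,phi,n=40,a0=.15,a1=1.4):
    # phi: direction of rail x. home = Q-.15*n, n = rail y
    ex=np.array([np.cos(phi),np.sin(phi)]);ey=np.array([-ex[1],ex[0]])
    return [(a,Q-.15*ey+.15*(-np.sin(a))*ex+.15*(1-np.cos(a))*ey) for a in np.linspace(a0,a1,n)]
def rodprof(c,Q,a,rad,phi,fish,z=.018):
    im=cv2.GaussianBlur(c['image'],(3,3),0).astype(int);ex=np.array([np.cos(phi),np.sin(phi)]);ey=np.array([-ex[1],ex[0]])
    d=-np.sin(a)*ex-np.cos(a)*ey;rs=np.arange(.15-rad,.15+rad,.0005);v=[]
    for r in rs:
        u,w=proj(c,(*(Q+r*d),z),fish);u=int(round(u));w=int(round(w))
        v.append(im[w,u,0]-im[w,u,2] if 0<=u<512 and 0<=w<384 else 99)
    return rs,np.array(v),d
E
python3 - <<'E'
from h import *
t=snap('top')
pts=np.array([hit(t,u,v,.021) for u,v in((180,208),(184,206),(188,204),(192,202.3),(196,201.4),(200,201),(204,200.8),(208,201.2),(212,202),(216,203),(220,204.3),(224,206),(228,208))])
r=least_squares(lambda q:np.hypot(*(pts-q).T)-.15,[.38,.15]);Q=r.x;print('Q',Q.round(4),'res',np.abs(r.fun).max().round(4))
# tip direction from Q
for uv in((231.5,210),):
    p=hit(t,*uv,.02);print('tip end',p, np.degrees(np.arctan2(*(p-Q)[::-1])))
c=snap('wrist');rows=[]
phi=np.radians(143)
for a in np.arange(.1,1.4,.1):
    rs,v,d=rodprof(c,Q,a,.025,phi,True)
    m=v<6
    if m.any() and not (v==99).any(): rows.append((a,rs[m].min(),rs[m].max(),m.sum(),*(Q+rs[m].mean()*d)))
rows=np.array(rows);print(rows.round(4).tolist())
print(proj(c,(.484,.074,.018),True))
np.save('rows.npy',rows)
cv2.imwrite('pics/w14.png',c['image'][:,:,::-1])
E
```

```text
Q [0.3626 0.1747] res 0.0022
tip end [0.47946516 0.07362576] -40.85620687299132
[[0.6, 0.154, 0.1555, 4.0, 0.5093, 0.2241], [0.7, 0.1475, 0.1485, 3.0, 0.5069, 0.2077], [0.8, 0.1485, 0.1565, 7.0, 0.515, 0.1938], [0.9, 0.153, 0.156, 7.0, 0.5171, 0.1785], [1.0, 0.154, 0.156, 5.0, 0.5172, 0.1631], [1.1, 0.154, 0.156, 5.0, 0.5153, 0.1477], [1.2, 0.155, 0.1565, 4.0, 0.5125, 0.1324], [1.3, 0.1535, 0.1565, 7.0, 0.5069, 0.1179]]
(np.float64(403.5357136741711), np.float64(69.26969005765109))
```

Emit:
{"fn": "apply_moves", "kwargs": {"targets": [[[10, 4, 0], 5], [[21, 8, 10], 10], [[32, 12, 20], 16], [[42, 15, 35], 22], [[42, 15, 60], 22], [[42, 15, 90], 22], [[42, 15, 112], 22], [[42, 15, 120], 22], [[42, 15, 120], 22]]}}

```text
t: 64.05
tcp_pos: [0.5494, -0.0681, 0.0406]
tool_rot: [[-0.893, 0.45, -0.018], [0.45, 0.893, 0.005], [0.018, -0.004, -1.0]]
force: [0.2, 0.4, 0.6]
grip_width: 0.0464
grip_force: 0.0
```

Emit:
{"fn": "apply_moves", "kwargs": {"targets": [[[0, 0, 0], 0], [[0, 0, 0], 0], [[0, 0, 0], 0], [[0, 0, 0], 0], [[0, 0, 0], 0], [[0, 0, 0], 0]], "grip": 255, "squeeze": 45}}

```text
t: 64.8
tcp_pos: [0.5501, -0.0682, 0.0414]
tool_rot: [[-0.893, 0.45, -0.016], [0.45, 0.893, 0.004], [0.016, -0.003, -1.0]]
force: [-0.8, -0.3, 3.5]
grip_width: 0.0116
grip_force: 44.9
```

The fin is held. I drag the shuttle to the pre-entry place, about 65 mm before the rod tip, then release and step back to view it together with the rod tip.

Emit:
{"fn": "apply_moves", "kwargs": {"targets": [[[6, 1, 0], 0], [[16, 4, 0], 0], [[28, 7, 0], 0], [[40, 10, 0], 0], [[52, 13, 1], 0], [[64, 16, 1], 0], [[76, 19, 1], 0], [[88, 22, 1], 0], [[100, 25, 2], 0], [[112, 27, 2], 0], [[120, 29, 2], 0], [[120, 29, 2], 0]]}}

```text
t: 66.3
tcp_pos: [0.455, 0.0123, 0.0414]
tool_rot: [[-0.894, 0.449, -0.017], [0.449, 0.894, 0.005], [0.017, -0.003, -1.0]]
force: [0.8, -0.6, 6.6]
grip_width: 0.0112
grip_force: 45.0
```

Emit:
{"fn": "apply_moves", "kwargs": {"targets": [[[0, 0, 0], 0], [[0, 0, 0], 0], [[0, 0, 0], 0], [[0, 0, 0], 0], [[0, 0, -30], 0], [[0, 0, -80], 0], [[-30, 0, -110], 0], [[-70, 0, -110], 0], [[-100, 0, -110], 0], [[-100, 0, -110], 0], [[-100, 0, -110], 0]], "grip": 120}}

```text
t: 67.68
tcp_pos: [0.5456, -0.0332, 0.1492]
tool_rot: [[-0.893, 0.449, -0.018], [0.449, 0.894, 0.005], [0.018, -0.004, -1.0]]
force: [-0.1, 0.3, -0.4]
grip_width: 0.0469
grip_force: 0.0
```

Run:
```python
from h import *
go()
c=snap('wrist','w15.png');C=np.array([.456,.012]);l=np.array([.894,-.447]);b=np.array([.447,.894])
o=shutfit(c,(C,l));print('edges',(o*1000).round(1).tolist())
im=cv2.GaussianBlur(c['image'],(3,3),0).astype(int)
print('tip~',proj(c,(.4825,.073,.018),True))
# cross-sections of rod perpendicular to entry, at distances along b from tip
T=np.array([.4825,.073])
for d in(-.01,-.005,0,.005,.010,.015,.020,.025):
    v=[];
    for s in np.arange(-.015,.0151,.001):
        u,w=np.round(proj(c,(*(T+d*b+s*l),.018),True)).astype(int);v.append('%d%s'%(im[w,u].min(),'*' if im[w,u,0]-im[w,u,2]>8 else '') if 0<=u<512 else 'x')
    print(d,' '.join(v))
print([cross(c,C+s*l) for s in(-.076,-.04,.04)])
```

```text
t 67.67 tcp [ 0.5456 -0.0332  0.1492] yaw 63.3 w 0.0469 F [-0.1  0.3 -0.4]
edges [[-78.0, -23.5, 23.0], [-72.0, -23.5, 23.0], [-66.0, -5.5, 8.0], [-60.0, -22.5, 6.0], [-54.0, -23.5, 23.5], [-48.0, -23.5, 22.5], [-42.0, -23.5, 23.5], [-36.0, -23.0, 22.5], [-30.0, -23.0, 23.5], [30.0, -22.5, 23.0], [36.0, -23.5, 23.5], [42.0, -22.5, 23.5], [48.0, -22.5, 23.5], [54.0, -22.5, 23.5], [60.0, -22.5, 23.5], [66.0, -23.0, 23.5], [72.0, -23.0, 22.5], [78.0, -23.0, 22.5], [84.0, -22.0, 23.0], [90.0, -23.0, 23.0]]
tip~ (np.float64(329.1922639458668), np.float64(76.46635146795686))
-0.01 178* 177* 177* 178* 178* 178* 178* 178* 178* 177* 177* 175* 174* 174* 175* 176* 177* 177* 178* 178* 178* 179* 180* 179* 178* 179* 180* 178* 178* 179* 180*
-0.005 177* 178* 178* 177* 177* 176* 176* 175* 176* 176* 176* 177* 178* 179* 179* 178* 179* 179* 178* 177* 176* 176* 176* 176* 177* 175* 175* 175* 175* 175* 175*
0 178* 177* 177* 176* 176* 176* 177* 173* 161* 153 152 153 149 143 130 113 107 164* 180* 170* 137* 105* 96* 97* 97* 96* 98* 100* 104* 125* 158*
0.005 177* 176* 177* 177* 178* 178* 173* 164* 163 173 179 175 166 155 140 119 103 119* 160* 170* 136* 108* 101* 102* 103* 103* 102* 102* 102* 106* 129*
0.01 178* 177* 177* 177* 178* 178* 178* 171* 159* 161 175 180 175 165 153 139 118 100 120* 162* 155* 118* 102* 101* 103* 105* 105* 104* 104* 103* 105*
0.015 177* 177* 177* 177* 177* 178* 179* 178* 169* 160* 164 175 178 173 163 150 134 112 133* 173* 177* 156* 126* 107* 105* 105* 104* 103* 104* 104* 102*
0.02 175* 175* 176* 176* 176* 177* 177* 176* 167* 160* 167 176 176 170 160 148 132 107 105 141* 176* 175* 144* 111* 102* 103* 102* 103* 103* 102* 101*
0.025 174* 174* 173* 174* 174* 175* 176* 177* 177* 168* 162* 169 177 175 167 157 145 126 104 110 150* 171* 145* 110* 100* 101* 102* 103* 104* 103* 103*
[(np.int64(258), np.int64(-8), [0, 0, 0, 0]), (np.int64(258), np.int64(30), [17, 18, 18, 15]), (np.int64(259), np.int64(121), [17, 18, 19, 15])]
```

The rod tip is now precise: the entry angle is about 58.4°, rod_tip is at (.4808,.0761), rail x points at about 138.6°, and home is near (.463,.284). Now the last pot.

Emit:
{"fn": "apply_moves", "kwargs": {"targets": [[[-8, -30, 0], 0], [[-17, -64, 0], 0], [[-26, -100, 0], 0], [[-36, -138, 0], 0], [[-46, -176, 0], 0], [[-56, -214, 5], 0], [[-66, -252, 10], 0], [[-76, -290, 20], 0], [[-86, -330, 28], 0], [[-95, -368, 29], 0], [[-95, -368, 29], 0], [[-95, -368, 29], 0]]}}

```text
t: 69.22
tcp_pos: [0.4658, -0.4034, 0.1203]
tool_rot: [[-0.894, 0.448, -0.016], [0.448, 0.894, 0.006], [0.017, -0.002, -1.0]]
force: [-0.1, -0.1, 0.3]
grip_width: 0.0468
grip_force: 0.0
```

Run:
```python
from h import *
c=snap('wrist');lids(c,(190,120,330,245));go((.465,-.404,.0225,63.4));print(np.round(sense()['joint_pos'],2))
```

```text
lid px [254.1 196.9  34.7  35.9] [ 0.4639 -0.4059]
t 69.28 tcp [ 0.4661 -0.403   0.1205] yaw 63.4 w 0.0465 F [-0.1  1.1  0.5]
(0.465, -0.404, 0.0225, 63.4) -> [-1.0, -1.2, 98.0] 0.0
[ 1.16  1.06 -1.08  1.65  1.03  1.12  0.88]
```

Emit:
{"fn": "apply_moves", "kwargs": {"targets": [[[0, -1, 35], 0], [[-1, -3, 70], 0], [[-1, -3, 92], 0], [[-1, -3, 98], 0], [[-1, -3, 98], 0]]}}

```text
t: 69.9
tcp_pos: [0.4642, -0.4072, 0.0227]
tool_rot: [[-0.893, 0.449, -0.016], [0.449, 0.893, 0.005], [0.016, -0.003, -1.0]]
force: [0.9, 0.3, 0.2]
grip_width: 0.0468
grip_force: 0.0
```

Emit:
{"fn": "apply_moves", "kwargs": {"targets": [[[0, 0, 0], 0], [[0, 0, 0], 0], [[0, 0, 0], 0], [[0, 0, 0], 0], [[0, 0, 0], 0], [[0, 0, 0], 0], [[0, 0, -20], 0], [[0, 0, -60], 0], [[0, 0, -110], 0], [[0, 0, -120], 0], [[0, 0, -120], 0]], "grip": 255, "squeeze": 20}}

```text
t: 71.28
tcp_pos: [0.4655, -0.4086, 0.1429]
tool_rot: [[-0.893, 0.45, -0.016], [0.45, 0.893, 0.003], [0.016, -0.004, -1.0]]
force: [-0.6, 0.6, -1.0]
grip_width: 0.029
grip_force: 20.0
```

Emit:
{"fn": "apply_moves", "kwargs": {"targets": [[[10, 30, 0], 0], [[21, 65, 0], 0], [[32, 100, 0], 0], [[44, 136, 0], 0], [[56, 172, 0], 0], [[68, 210, 0], 0], [[80, 248, 0], 0], [[92, 286, 0], 0], [[104, 324, 0], 0], [[115, 355, 15], 0], [[119, 370, 45], 0], [[119, 370, 65], 0]]}}

```text
t: 72.78
tcp_pos: [0.5234, -0.0227, 0.0754]
tool_rot: [[-0.894, 0.447, -0.02], [0.447, 0.894, 0.005], [0.02, -0.005, -1.0]]
force: [-0.2, -0.7, -0.5]
grip_width: 0.0299
grip_force: 20.0
```

Run:
```python
from h import *
c=snap('wrist');P=(.5242,-.0223);go((*P,.029,63.4))
im=c['image'].astype(int);R=np.array(sense()['tool_rot']);p=np.array(sense()['tcp_pos'])
e=p[:2]+.015*R[:2,0]
print('near edge exp, bottom/lid',proj(c,(*e,p[2]-.0225),True)[1],proj(c,(*e,p[2]+.0155),True)[1],'pot3 far edge exp',proj(c,(.4563+.055*.894,.0117-.055*.447,.044),True)[1])
for w in range(180,240,2): print(w,' '.join('%3d%s'%(im[w,x].min(),'*' if im[w,x,0]-im[w,x,2]>8 else ' ') for x in range(254,263,4)))
l=np.array([.894,-.447]);C=np.array([.4563,.0117]);print((shutfit(c,(C,l))*1000).round(1).tolist())
```

```text
t 72.83 tcp [ 0.5219 -0.0242  0.0733] yaw 63.4 w 0.0293 F [-0.1 -0.4 -1.8]
(0.5242, -0.0223, 0.029, 63.4) -> [-2.2, 3.1, 44.2] -0.0
near edge exp, bottom/lid 198.59491451318522 220.04891727828567 pot3 far edge exp 188.1621740819021
180 202  197  203 
182 205  205  203 
184 204  203  205 
186 206  204  204 
188 159  161  153 
190  74   75   82 
192  82   84   81 
194  78   89   81 
196  99   84   82 
198 123   86   84 
200 118   79   80 
202 133* 117* 118 
204 134* 137* 137*
206 137* 138* 137*
208 143* 135* 138*
210 139* 138* 132*
212 142* 132* 132*
214 139* 132  133*
216 120  121  124 
218 125  125  126 
220 130  127  125 
222 131  177  155 
224 213  203  209 
226 198  203  199 
228 197  203  199 
230 201  199  199 
232 200  199  202 
234 203  200  206 
236 206  198  204 
238 202  199  202 
[[-72.0, -23.0, 22.5], [-66.0, -4.0, 6.0], [-60.0, -22.5, 22.5], [-54.0, -23.5, 22.5], [-48.0, -23.0, 23.0], [-42.0, -23.0, 23.0], [-36.0, -23.0, 23.0], [-30.0, -23.0, 22.5], [30.0, -22.5, 23.0], [36.0, -23.0, 22.5], [42.0, -23.0, 23.0], [48.0, -23.0, 22.5], [54.0, -22.5, 23.0], [60.0, -22.5, 23.0], [66.0, -23.0, 23.0], [72.0, 0.0, 0.0], [78.0, 0.0, 0.0], [84.0, -12.5, 11.5], [90.0, -38.0, 40.0]]
```

Emit:
{"fn": "apply_moves", "kwargs": {"targets": [[[0, 3, 10], 0], [[0, 3, 20], 0], [[-1, 3, 30], 0], [[-1, 3, 36], 0], [[-1, 3, 41], 0], [[-1, 3, 45], 0], [[-1, 3, 45], 0]]}}

```text
t: 73.7
tcp_pos: [0.5263, -0.0218, 0.0326]
tool_rot: [[-0.893, 0.45, -0.016], [0.45, 0.893, 0.004], [0.017, -0.004, -1.0]]
force: [0.2, -0.8, -0.3]
grip_width: 0.0292
grip_force: 20.0
```

Emit:
{"fn": "apply_moves", "kwargs": {"targets": [[[0, 0, 0], 0], [[0, 0, 0], 0], [[0, 0, 0], 0], [[0, 0, 0], 0], [[0, 0, -20], 0], [[0, 0, -60], 0], [[0, 0, -110], 0], [[0, 0, -130], 0], [[0, 0, -130], 0]], "grip": 120}}

```text
t: 74.82
tcp_pos: [0.5291, -0.022, 0.164]
tool_rot: [[-0.893, 0.45, -0.013], [0.45, 0.893, 0.004], [0.014, -0.002, -1.0]]
force: [0.1, -0.6, -0.0]
grip_width: 0.0471
grip_force: 0.0
```

Run:
```python
from h import *
c=snap('wrist','w16.png');l=np.array([.894,-.447]);C=np.array([.4563,.0117]);print([cross(c,C+s*l) for s in(-.04,.04,.076)])
go((.4563,.0117,.10,63.4),(.4563,.0117,.042,63.4))
```

```text
[(np.int64(255), np.int64(55), [16, 18, 17, 15]), (np.int64(255), np.int64(143), [17, 17, 17, 16]), (np.int64(255), np.int64(182), [18, 15, 17, 15])]
t 74.88 tcp [ 0.5284 -0.0224  0.1627] yaw 63.2 w 0.0465 F [-0.  -1.2  0.4]
(0.4563, 0.0117, 0.1, 63.4) -> [78.7, -1.7, 64.0] -0.2
(0.4563, 0.0117, 0.042, 63.4) -> [77.8, -1.5, 122.0] -0.2
```

All four pots are seated. I take the fin again and plan the threading.

Emit:
{"fn": "apply_moves", "kwargs": {"targets": [[[20, 0, 0], 0], [[45, -1, 0], 0], [[70, -2, 20], 0], [[78, -2, 50], 0], [[78, -2, 80], 0], [[78, -2, 105], 0], [[78, -2, 119], 0], [[78, -2, 121], 0], [[78, -2, 121], 0]]}}

```text
t: 76.0
tcp_pos: [0.4553, 0.0117, 0.0427]
tool_rot: [[-0.893, 0.45, -0.018], [0.45, 0.893, 0.005], [0.018, -0.004, -1.0]]
force: [0.6, 0.6, 0.4]
grip_width: 0.047
grip_force: 0.0
```

Emit:
{"fn": "apply_moves", "kwargs": {"targets": [[[0, 0, 0], 0], [[0, 0, 0], 0], [[0, 0, 0], 0], [[0, 0, 0], 0], [[0, 0, 0], 0], [[0, 0, 0], 0]], "grip": 255, "squeeze": 55}}

```text
t: 76.75
tcp_pos: [0.4559, 0.0116, 0.0432]
tool_rot: [[-0.893, 0.45, -0.016], [0.45, 0.893, 0.004], [0.016, -0.003, -1.0]]
force: [0.6, -1.1, 1.5]
grip_width: 0.0114
grip_force: 55.0
```

```bash
cat >> h.py <<'E'
TIP=np.array([.4808,.0761]);PHI=np.radians(138.6)
def rodpt(a,off=0.):
    ex=np.array([np.cos(PHI),np.sin(PHI)]);ey=np.array([-ex[1],ex[0]])
    e=np.array([np.cos(PHI-1.4),np.sin(PHI-1.4)]);B=TIP+.02*e
    home=B+.15*np.sin(1.4)*ex-.15*(1-np.cos(1.4))*ey
    if a>1.4: return B-(a-1.4)*.15*e, np.degrees(PHI-1.4)   # straight part, (a-1.4)*.15 m before the bend
    return home-.15*np.sin(a)*ex+.15*(1-np.cos(a))*ey, np.degrees(PHI-a)
E
python3 - <<'E'
from h import *
s=sense();z=s['tcp_pos'][2];print(np.round(s['joint_pos'],2))
q=[]
for d in(.080,.065,.05,.035,.02,0):
    p,y=rodpt(1.4+d/.15);q.append((*p.round(4),round(z,4),round(y,1)))
go(*q)
E
```

```text
[ 0.41  1.03 -0.92  2.16  1.35  0.76 -0.36]
t 76.75 tcp [0.4559 0.0116 0.0432] yaw 63.3 w 0.0114 F [ 0.6 -1.1  1.5]
(np.float64(0.4493), np.float64(0.025), np.float64(0.0432), np.float64(58.4)) -> [11.9, 9.0, 0.2] 4.9
(np.float64(0.4572), np.float64(0.0378), np.float64(0.0432), np.float64(58.4)) -> [10.6, 23.9, 0.1] 4.9
(np.float64(0.4651), np.float64(0.0506), np.float64(0.0432), np.float64(58.4)) -> [9.3, 38.9, 0.1] 4.9
(np.float64(0.4729), np.float64(0.0633), np.float64(0.0432), np.float64(58.4)) -> [8.1, 53.8, -0.0] 4.9
(np.float64(0.4808), np.float64(0.0761), np.float64(0.0432), np.float64(58.4)) -> [6.8, 68.8, -0.1] 4.9
(np.float64(0.4913), np.float64(0.0931), np.float64(0.0432), np.float64(58.4)) -> [5.1, 88.7, -0.2] 4.9
```

Emit:
{"fn": "apply_moves", "kwargs": {"targets": [[[3, 2, 0], 1], [[6, 4, 0], 2], [[9, 6, 0], 4], [[12, 9, 0], 5], [[12, 9, 0], 5], [[11, 17, 0], 5], [[10, 25, 0], 5], [[10, 32, 0], 5], [[9, 38, 0], 5], [[9, 43, 0], 5], [[8, 48, 0], 5], [[8, 52, 0], 5]]}}

```text
t: 78.25
tcp_pos: [0.4589, 0.0373, 0.0458]
tool_rot: [[-0.846, 0.531, -0.036], [0.533, 0.845, -0.05], [0.004, -0.061, -0.998]]
force: [-25.9, -45.0, 94.6]
grip_width: 0.0156
grip_force: 70.8
```

Run:
```python
from h import *
z=.0435
q=[]
for d in(.02,0):
    p,y=rodpt(1.4+d/.15);q.append((*p.round(4),z,round(y,1)))
for a in(1.3,1.2,1.1,1.0,.9,.8,.7,):
    p,y=rodpt(a);q.append((*p.round(4),z,round(y,1)))
go(*q)
# shuttle on rod? white lids of outer pots vs expectation
t=snap('top','t5.png')
```

```text
t 78.25 tcp [0.4589 0.0373 0.0458] yaw 57.8 w 0.0156 F [-25.9 -45.   94.6]
(np.float64(0.4808), np.float64(0.0761), 0.0435, np.float64(58.4)) -> [2.1, 44.5, -0.4] -0.6
(np.float64(0.4913), np.float64(0.0931), 0.0435, np.float64(58.4)) -> [2.2, 64.5, -1.6] -0.6
(np.float64(0.4985), np.float64(0.1063), 0.0435, np.float64(64.1)) -> [3.2, 79.5, -2.5] -6.3
(np.float64(0.5044), np.float64(0.1201), 0.0435, np.float64(69.8)) -> [5.5, 94.3, -3.4] -12.0
(np.float64(0.5088), np.float64(0.1344), 0.0435, np.float64(75.6)) -> [9.4, 108.7, -4.3] -17.8
(np.float64(0.5118), np.float64(0.1491), 0.0435, np.float64(81.3)) -> [14.7, 122.7, -5.1] -23.5
(np.float64(0.5133), np.float64(0.164), 0.0435, np.float64(87.0)) -> [21.4, 136.1, -5.9] -29.2
(np.float64(0.5134), np.float64(0.179), 0.0435, np.float64(92.8)) -> [29.3, 148.8, -6.7] -35.0
(np.float64(0.5119), np.float64(0.1939), 0.0435, np.float64(98.5)) -> [38.5, 160.6, -7.3] -40.7
```

Run:
```python
from h import *
s=sense();print(np.round(s['joint_pos'],3),np.round(s['wrist_torque'],1),np.round(s['joint_torque'],0))
t=cv2.imread('pics/t5.png');g=t.min(2).astype(int)
for v in range(196,240,3): print(v,' '.join('%3d'%x for x in g[v,214:300:3]))
c=snap('top');print([np.round(proj(c,(*p,z))) for p,z in(((.459,.037),.07),((.4808,.0761),.02),((.376,.088),.02),((.541,-.013),.02))])
```

```text
[ 0.315  1.031 -0.914  2.125  1.293  0.825 -0.483] [-11.8   7.3   0.1] [-18. -13. -19. -19.   7. -18.  -0.]
196 140  92  34  39  39  41  40  42  47  49  42  25  27  22  25  22  23  24  24  24  20  24  20  22  26  25  28  25  27
199  87  36  16  25  29  21  39  39  21  28  29  29  28  30  28  30  30  32  33  25  31  23  33  35  39  41  39  43  29
202  25  38  31  42  49  53  42  36  36  36  35  35  38  36  34  38  36  35  34  31  26  29  37  40  42  43  42  39  27
205  38  38  34  43  50  53  40  37  40  37  34  40  38  39  38  38  40  38  36  39  31  36  40  39  42  41  45  38  34
208  33  36  36  44  51  49  39  41  41  40  41  42  41  40  40  40  40  38  37  40  34  38  39  40  40  44  42  38  49
211 139  59  38  44  49  52  43  43  41  41  42  42  41  42  43  43  41  42  40  38  40  39  41  41  40  43  44  29  43
214 135 127  37  44  51  52  44  44  45  44  44  43  44  44  43  44  45  42  42  39  39  39  40  40  42  44  42  30  43
217 138  48  37  30  25  20  24  20  44  44  44  44  43  42  45  42  44  43  45  39  35  40  39  39  41  43  35  38  43
220 141  18  38  38  35  33  35 
[... 192 characters left out ...]
 42  28  43  42
226 142 141 146 145 152 104 139 181 125  32  43  31 167 107  40  37  36 107 107 105  91  29  31  35  41  42  42  43  43
229 142 142 145 144 152  66  56 152 116  79  82 141  42  38  39  37  78  95  95  95  91  93  93 116 121  56  34  42  44
232 141 142 141 142 109 161 172  72 111  71 148 143  94  36  34  58  95  95  93  95  93  91  95 109 140 139 128  42  44
235 136 138 141 145 125 162 168 106  97 112 142 141 145  82  31 100  94  94  94  93  92  91  93 144 140 139 131  42  41
238 142 138 139 142 140  68 123  68  67 148 143 144 141 144  94  93  93  96  94  94  95  93  89 143 140 139 142  37  41
[array([241., 215.]), array([231., 210.]), array([227., 238.]), array([255., 193.])]
```

A large jam force built up, with the shuttle pressed down and friction-locked. I back the command off at once and lift slightly.

Emit:
{"fn": "apply_moves", "kwargs": {"targets": [[[0, -15, -1], 0], [[-1, -28, -2], 0], [[-1, -28, -2], 0], [[-1, -28, -2], 0]]}}

```text
t: 78.85
tcp_pos: [0.4586, 0.0385, 0.0446]
tool_rot: [[-0.85, 0.526, -0.017], [0.526, 0.85, 0.006], [0.018, -0.003, -1.0]]
force: [0.6, 0.2, -4.2]
grip_width: 0.012
grip_force: 55.0
```

Run:
```python
from h import *
s=sense();print(np.round(s['tool_rot'],3).tolist(),np.round(s['wrist_torque'],1),np.round(s['joint_pos'],2))
go((*TIP,.045,58.4))
c=snap('wrist','w17.png');im=cv2.GaussianBlur(c['image'],(3,3),0).astype(int)
p=np.array(s['tcp_pos'])[:2];l=np.array([.852,-.524]);b=np.array([.524,.852])
print([cross(c,p+k*l) for k in(-.076,-.04)])
print((shutfit(c,(p,l))*1000).round(1).tolist())
for d in(-.03,-.02,-.01,0):
    print(d,np.round(proj(c,(*(TIP+d*b),.018),True)))
```

```text
[[-0.85, 0.526, -0.017], [0.526, 0.85, 0.006], [0.018, -0.003, -1.0]] [ 0.  -0.2  0. ] [ 0.35  1.03 -0.92  2.15  1.34  0.77 -0.49]
t 78.85 tcp [0.4586 0.0385 0.0446] yaw 58.3 w 0.012 F [ 0.6  0.2 -4.2]
(np.float64(0.4808), np.float64(0.0761), 0.045, 58.4) -> [0.9, 43.6, -0.5] -0.1
[(np.int64(257), np.int64(93), [26, 35, 29, 30]), (np.int64(258), np.int64(165), [28, 30, 33, 25])]
[[-90.0, -23.5, 23.0], [-84.0, -23.0, 23.5], [-78.0, -23.0, 23.5], [-72.0, -23.5, 23.0], [-66.0, -23.5, 23.0], [-60.0, -23.5, 23.0], [-54.0, -23.5, 23.5], [-48.0, -23.5, 23.5], [-42.0, -23.0, 23.5], [-36.0, -23.5, 23.5], [-30.0, -23.5, 23.0]]
-0.03 [280. 220.]
-0.02 [296. 220.]
-0.01 [312. 220.]
0 [327. 220.]
```

The force has cleared and the shuttle hangs freely in the grip. I test a small lifted advance and look at the rod tip's position numerically.

Run:
```python
import cv2
im=cv2.imread('pics/w17.png')[:,:,::-1].astype(int)
for v in range(196,234,3): print(v,' '.join('%3d%s'%(im[v,u].min(),'*' if im[v,u,0]-im[v,u,2]>8 else ' ') for u in range(262,400,5)))
```

```text
196 180  124   79   80   79   74  109  102* 171* 169* 169* 170* 168* 167* 167* 169* 167* 166* 168* 165* 166* 169* 164* 163* 161* 162* 162* 157*
199  78   80   84   79   78  117  118  119  172* 170* 168* 169* 164* 168* 166* 171* 168* 169* 169* 167* 169* 168* 163* 166* 158* 166* 161* 159*
202  73   96  102  116  114  112  109  113   88* 170* 171* 171* 165* 166* 171* 166* 171* 169* 167* 169* 166* 164* 165* 165* 164* 163* 163* 159*
205 194  189  194  192  190  189  188  189  181* 166* 169* 169* 165* 169* 173* 171* 166* 166* 168* 164* 169* 165* 169* 166* 166* 166* 157* 161*
208 187  189  189  189  184  185  183  184  102* 165* 163* 165* 166* 173* 173* 166* 163* 169* 167* 168* 164* 170* 166* 165* 167* 165* 124*  98 
211 182  178  183  182  182  177  176  185  101* 167* 171* 167* 165* 172* 171* 174* 166* 173* 175* 170* 168* 133* 131* 116  102  129  143  155 
214 177  177  177  177  177  171  172  173  100* 118* 169* 169* 152* 129  135  131  127  127  131  137  136  142  145  148  149  162  173  182 
217 170  191  181  179  177  179  176  180  106*  97* 166* 171* 125  164  162  162  162  157  158  158  164  170  176  175  179  186  180  168 
220   0    0  182  182  187  184  178  180  108* 117* 167* 165* 137  226  193  184  187  187  186  186* 185  179  177  171  171  167  163  150 
223   0    7  134  132  160   11  157  185  107* 180* 173* 170* 136  169  166  169  163* 166  171  168  165  167  158  156  161  145  120   91*
226   8   17   22   24   22   27   22  210  102* 125* 165* 163*  95  147  151  147  144  149  141  142  138  123  109   90   98* 104* 142* 158*
229  10    9   21   24   26   18   14    9  106* 104* 172* 168* 135*  92* 101  105* 102* 105* 107* 108* 109* 107* 106* 106* 103* 103* 166* 159*
232  22    7   22   24   22   29   29   20  108*  58   80   72   66   35   35   27   17   20   10   12   19    3   24   25   25  163* 158* 165*
```

Emit:
{"fn": "apply_moves", "kwargs": {"targets": [[[0, 3, 0], 0], [[0, 6, 0], 0], [[0, 9, 0], 0], [[0, 9, 0], 0]]}}

```text
t: 79.4
tcp_pos: [0.4632, 0.0455, 0.0451]
tool_rot: [[-0.85, 0.526, -0.016], [0.526, 0.851, 0.005], [0.016, -0.004, -1.0]]
force: [-0.6, 0.2, -4.8]
grip_width: 0.0114
grip_force: 55.0
```

The rod is seen exactly in line: its end is at u≈320 and its axis at v≈220, both as predicted. The lifted shuttle moves freely, so I thread on.

Emit:
{"fn": "apply_moves", "kwargs": {"targets": [[[0, 4, 0], 0], [[0, 8, 0], 0], [[0, 12, 0], 0], [[0, 16, 0], 0], [[0, 20, 0], 0], [[0, 24, 0], 0], [[0, 24, 0], 0]]}}

```text
t: 80.28
tcp_pos: [0.4758, 0.0659, 0.045]
tool_rot: [[-0.85, 0.526, -0.016], [0.526, 0.851, 0.005], [0.016, -0.004, -1.0]]
force: [-0.2, 0.6, -4.2]
grip_width: 0.0117
grip_force: 55.0
```

```bash
cat >> h.py <<'E'
def plan(As,z=None):
    s=sense();z=s['tcp_pos'][2] if z is None else z;q=[]
    for a in As:
        p,y=rodpt(a);q.append((*p.round(4),round(z,4),round(y,1)))
    go(*q)
E
python3 - <<'E'
from h import *
plan([1.4+.02/.15,1.4+.01/.15,1.4,1.3,1.2,1.1,1.0,.9])
E
```

```text
t 80.28 tcp [0.4758 0.0659 0.045 ] yaw 58.3 w 0.0117 F [-0.2  0.6 -4.2]
(np.float64(0.4808), np.float64(0.0761), np.float64(0.045), np.float64(58.4)) -> [1.1, 11.3, -0.0] -0.1
(np.float64(0.486), np.float64(0.0846), np.float64(0.045), np.float64(58.4)) -> [1.2, 21.3, -0.0] -0.1
(np.float64(0.4913), np.float64(0.0931), np.float64(0.045), np.float64(58.4)) -> [1.1, 31.3, -0.1] -0.1
(np.float64(0.4985), np.float64(0.1063), np.float64(0.045), np.float64(64.1)) -> [1.9, 46.3, -0.1] -5.8
(np.float64(0.5044), np.float64(0.1201), np.float64(0.045), np.float64(69.8)) -> [4.2, 61.2, -0.2] -11.5
(np.float64(0.5088), np.float64(0.1344), np.float64(0.045), np.float64(75.6)) -> [8.0, 75.7, -0.2] -17.3
(np.float64(0.5118), np.float64(0.1491), np.float64(0.045), np.float64(81.3)) -> [13.1, 89.7, -0.2] -23.0
(np.float64(0.5133), np.float64(0.164), np.float64(0.045), np.float64(87.0)) -> [19.7, 103.2, -0.1] -28.7
```

Emit:
{"fn": "apply_moves", "kwargs": {"targets": [[[0, 6, 0], 0], [[1, 12, 0], 0], [[1, 18, 0], 0], [[1, 25, 0], 0], [[1, 31, 0], -1], [[1, 37, 0], -3], [[2, 43, 0], -5], [[2, 49, 0], -7], [[3, 55, 0], -9], [[4, 61, 0], -11], [[6, 68, 0], -14], [[8, 75, 0], -17]]}}

```text
t: 81.78
tcp_pos: [0.5082, 0.1338, 0.0447]
tool_rot: [[-0.968, 0.252, -0.017], [0.252, 0.968, 0.004], [0.017, -0.0, -1.0]]
force: [0.1, -0.6, -5.0]
grip_width: 0.0116
grip_force: 55.0
```

Run:
```python
from h import *
print(np.round(sense()['wrist_torque'],1),np.round(sense()['joint_pos'],2))
plan([1.1,1.0,.9,.8,.7,.6,.5])
```

```text
[ 0.  -0.2 -0. ] [ 0.2   1.09 -0.98  1.96  1.23  0.89 -0.16]
t 81.78 tcp [0.5082 0.1338 0.0447] yaw 75.4 w 0.0116 F [ 0.1 -0.6 -5. ]
(np.float64(0.5088), np.float64(0.1344), np.float64(0.0447), np.float64(75.6)) -> [-0.4, 0.8, -0.0] -0.2
(np.float64(0.5118), np.float64(0.1491), np.float64(0.0447), np.float64(81.3)) -> [0.4, 15.7, 0.0] -5.9
(np.float64(0.5133), np.float64(0.164), np.float64(0.0447), np.float64(87.0)) -> [2.7, 30.5, 0.0] -11.6
(np.float64(0.5134), np.float64(0.179), np.float64(0.0447), np.float64(92.8)) -> [6.4, 45.1, 0.1] -17.4
(np.float64(0.5119), np.float64(0.1939), np.float64(0.0447), np.float64(98.5)) -> [11.6, 59.1, 0.2] -23.1
(np.float64(0.5089), np.float64(0.2086), np.float64(0.0447), np.float64(104.2)) -> [18.2, 72.6, 0.3] -28.8
(np.float64(0.5045), np.float64(0.2229), np.float64(0.0447), np.float64(110.0)) -> [26.0, 85.3, 0.4] -34.6
```

No contact force, so the track matches. I continue round the bend.

Emit:
{"fn": "apply_moves", "kwargs": {"targets": [[[0, 8, 0], -3], [[0, 16, 0], -6], [[1, 23, 0], -9], [[3, 31, 0], -12], [[4, 38, 0], -15], [[6, 45, 0], -17], [[9, 52, 0], -20], [[12, 59, 0], -23], [[15, 66, 0], -26], [[18, 73, 0], -29], [[22, 79, 0], -32], [[26, 85, 0], -35]]}}

```text
t: 83.28
tcp_pos: [0.5045, 0.2225, 0.0451]
tool_rot: [[-0.937, -0.348, -0.017], [-0.349, 0.937, 0.004], [0.014, 0.01, -1.0]]
force: [0.3, -1.0, -4.6]
grip_width: 0.0118
grip_force: 55.0
```

Run:
```python
from h import *
print(np.round(sense()['wrist_torque'],1),np.round(sense()['joint_pos'],2))
plan([.5,.4,.3,.2,.1,.03,0])
```

```text
[ 0.  -0.1 -0. ] [ 0.07  1.14 -1.07  1.88  1.23  0.99  0.33]
t 83.28 tcp [0.5045 0.2225 0.0451] yaw 110.4 w 0.0118 F [ 0.3 -1.  -4.6]
(np.float64(0.5045), np.float64(0.2229), np.float64(0.0451), np.float64(110.0)) -> [-0.1, 0.4, 0.0] 0.4
(np.float64(0.4987), np.float64(0.2368), np.float64(0.0451), np.float64(115.7)) -> [0.5, 15.4, 0.2] -5.3
(np.float64(0.4916), np.float64(0.2499), np.float64(0.0451), np.float64(121.4)) -> [2.6, 30.2, 0.3] -11.0
(np.float64(0.4831), np.float64(0.2623), np.float64(0.0451), np.float64(127.1)) -> [6.2, 44.8, 0.5] -16.7
(np.float64(0.4735), np.float64(0.2738), np.float64(0.0451), np.float64(132.9)) -> [11.2, 58.9, 0.7] -22.5
(np.float64(0.4661), np.float64(0.2813), np.float64(0.0451), np.float64(136.9)) -> [15.5, 68.5, 0.9] -26.5
(np.float64(0.4627), np.float64(0.2843), np.float64(0.0451), np.float64(138.6)) -> [17.7, 72.5, 1.0] -28.2
```

Emit:
{"fn": "apply_moves", "kwargs": {"targets": [[[0, 8, 0], -3], [[1, 15, 0], -5], [[1, 23, 0], -8], [[3, 30, 0], -11], [[4, 38, 0], -14], [[6, 45, 0], -17], [[9, 52, 0], -20], [[11, 59, 0], -22], [[13, 64, 1], -25], [[16, 68, 1], -27], [[18, 71, 1], -28], [[18, 73, 1], -28]]}}

```text
t: 84.78
tcp_pos: [0.4624, 0.2843, 0.0451]
tool_rot: [[-0.666, -0.746, -0.016], [-0.746, 0.666, 0.004], [0.008, 0.015, -1.0]]
force: [-0.0, -2.0, -4.1]
grip_width: 0.0117
grip_force: 55.0
```

Run:
```python
from h import *
print(np.round(sense()['wrist_torque'],1),np.round(sense()['joint_pos'],2))
plan([0]);c=snap('wrist','w18.png')
ex=np.array([np.cos(PHI),np.sin(PHI)]);ey=np.array([-ex[1],ex[0]]);H=rodpt(0)[0]
im=cv2.GaussianBlur(c['image'],(3,3),0).astype(int)
# profile along rail x at offset y from shuttle front to housing, bench/gap at z .02/.04
for off in(-.06,.06,.08):
    r=[]
    for d in np.arange(.0,.06,.002):
        u,v=np.round(proj(c,(*(H+d*ex+off*ey),.02),True)).astype(int)
        r.append('%d%s'%(im[v,u].min(),'*' if im[v,u,0]-im[v,u,2]>8 else '') if 0<=u<512 and 0<=v<384 else 'x')
    print(off,' '.join(r))
t=snap('top','t6.png')
```

```text
[-0.3 -0.3  0. ] [-0.04  1.17 -1.13  1.91  1.27  1.04  0.64]
t 84.78 tcp [0.4624 0.2843 0.0451] yaw 138.3 w 0.0117 F [-0.  -2.  -4.1]
(np.float64(0.4627), np.float64(0.2843), np.float64(0.0451), np.float64(138.6)) -> [-0.2, -0.2, 0.0] -0.3
-0.06 186 211 213 188 143 74 26 27 25 29 26 28 22 18 20 22 37* 38* 53* 33* 44 44 47 43 45 43 45 42 41 43
0.06 128 133 132 126 89 103 120 132 131 131 133 133 120 109* 110* 109* 102 102 106 126 165* 194* 222 227 228 184* 134 139 139 139
0.08 218 215 217 218 219 220 221 226 88 84 135 138 155* 175* 177* 176* 172* 26 17 102 155* 190* 224 226 225* 223 224 223* 224* 225*
```

Emit:
{"fn": "apply_moves", "kwargs": {"targets": [[[0, 2, 0], 0], [[0, 4, 0], 0], [[0, 6, 0], 0], [[0, 6, 0], 0]]}}

```text
t: 85.38
tcp_pos: [0.462, 0.2849, 0.0454]
tool_rot: [[-0.669, -0.743, -0.01], [-0.743, 0.669, -0.003], [0.008, 0.005, -1.0]]
force: [7.2, -7.8, 2.0]
grip_width: 0.0116
grip_force: 55.1
```

Run:
```python
from h import *
plan([0])
t=cv2.imread('pics/t6.png')[:,:,::-1].astype(int)
c=camera('top');ex=np.array([np.cos(PHI),np.sin(PHI)]);ey=np.array([-ex[1],ex[0]])
g=t.max(2)
for v in range(210,232): print(v,' '.join('%3d'%x for x in g[v,138:166]))
H=rodpt(0)[0];print('housing centre px',np.round(proj(c,(*(H+.07*ex),.04)),1),'ey px',np.round(proj(c,(*(H+.07*ex+.05*ey),.04)),1))
```

```text
t 85.38 tcp [0.462  0.2849 0.0454] yaw 138.0 w 0.0116 F [ 7.2 -7.8  2. ]
(np.float64(0.4627), np.float64(0.2843), np.float64(0.0454), np.float64(138.6)) -> [0.0, -0.9, 0.0] -0.6
210  52  63  71  74  75  79  80  82  84  84  84  86  87  81  75  76  77  76  77  77  78  79  78  78  77  76  78  78
211  49  64  69  73  76  77  79  81  82  84  85  86  87  83  75  77  77  76  78  78  77  77  76  78  77  79  76  77
212  67  60  69  72  74  76  79  82  83  84  87  85  88  85  78  76  78  79  82  80  77  78  77  76  78  77  77  76
213  85  57  68  73  74  77  80  81  83  85  85  85  85  84  81  80  79  79  82  80  79  76  78  76  75  77  76  77
214  83  54  65  71  75  77  79  82  83  85  85  87  87  87  83  79  81  82  83  85  82  77  76  75  74  74  74  74
215  95  52  68  71  74  75  78  80  81  82  86  86  87  88  86  81  84  84  85  85  85  80  76  69  62  68  74  74
216 134  51  65  70  72  76  78  81  82  85  87  87  89  90  81  74  86  88  73  33  40  60  83  90  93  92  85  80
217 127  48  61  70  72  76  80  80  82  86  86  84  65  42  41  38  44  63  84  88  90  88  88  89  89  89  8
[... 981 characters left out ...]
  30  23  28  39  71 111 124 122 118 118 119 107  65  36  35  84 123
227 145 119  91  54  36  37  32  30  33  36  40  46  43  42  40  45  84 121 114 114 117 105  62  33  30  40  86 120
228 150 157 154 108  39  37  42  42  44  43  42  42  44  43  42  39  32  74 118 117 104  62  36  31  37  82 100  92
229 148 151 155 150 105  37  38  54  64  40  45  44  42  45  44  43  40  41  78 117  82  36  33  39  85 100  87 115
230 144 146 149 153 148 110  62  47  45  42  45  43  44  44  41  44  43  41  37  28  39  37  25  78 110  95 115 111
231 147 148 148 148 152 159 139  51  34  40  40  41  41  44  41  43  43  41  43  43  39  27  45  62  85 115 111 109
housing centre px [159.8 228.6] ey px [170.  237.9]
```

The stop is reached, about 1 mm past the predicted home with 10 N. I relax, release, rise and look for the key.

Emit:
{"fn": "apply_moves", "kwargs": {"targets": [[[0, -3, 0], 0], [[0, -5, 1], 0], [[0, -5, 1], 0], [[0, -5, 1], 0]]}}

```text
t: 85.92
tcp_pos: [0.4624, 0.2847, 0.0442]
tool_rot: [[-0.666, -0.746, -0.015], [-0.746, 0.666, 0.003], [0.008, 0.014, -1.0]]
force: [4.2, -3.7, -2.1]
grip_width: 0.0115
grip_force: 55.0
```

Emit:
{"fn": "apply_moves", "kwargs": {"targets": [[[0, 0, 0], 0], [[0, 0, 0], 0], [[0, 0, 0], 0], [[0, 0, 0], 0], [[0, 0, 0], 0], [[0, 0, -30], 0], [[0, 0, -80], 0], [[-30, 20, -130], 0], [[-60, 45, -150], 0], [[-98, 72, -150], 0], [[-98, 72, -150], 0], [[-98, 72, -150], 0]], "grip": 120}}

```text
t: 87.42
tcp_pos: [0.4756, 0.4046, 0.1939]
tool_rot: [[-0.666, -0.746, -0.017], [-0.746, 0.666, 0.003], [0.009, 0.014, -1.0]]
force: [-0.2, -0.3, -0.1]
grip_width: 0.0465
grip_force: 0.0
```

Run:
```python
from h import *
t=snap('top');print('key top-cam',hit(t,148.75,220.3,.05))
c=snap('wrist','w19.png');go()
im=cv2.GaussianBlur(c['image'],(3,3),0);k=hit(t,148.75,220.3,.05);u0,v0=np.round(proj(c,(*k,.05),True)).astype(int);print(u0,v0)
m=(im.max(2)<60).astype(np.uint8)*255
for q in cv2.findContours(m,cv2.RETR_EXTERNAL,cv2.CHAIN_APPROX_NONE)[0]:
    if cv2.contourArea(q)>100 and len(q)>5:
        el=cv2.fitEllipse(q)
        if np.hypot(el[0][0]-u0,el[0][1]-v0)<60: print('dark',np.round(el[0]+el[1],1),[hit(c,*el[0],z,True).round(4).tolist() for z in(.046,.052)])
H=rodpt(0)[0];ex=np.array([np.cos(PHI),np.sin(PHI)]);ey=np.array([-ex[1],ex[0]])
for s in(-.076,-.04,.04,.076):
    try: print(cross(c,H+.002*ex+s*ey))
    except Exception as e: print('out')
for w in range(v0-30,v0+31,6): print(w,' '.join('%3d'%im[w,x].max() for x in range(u0-36,u0+37,6)))
```

```text
key top-cam [0.43989507 0.3686281 ]
t 87.53 tcp [0.4761 0.4039 0.1939] yaw 138.2 w 0.0466 F [-0.2  1.   0. ]
259 129
dark [259.4 129.1  23.4  23.7] [[0.4397, 0.3687], [0.4396, 0.3683]]
(np.int64(190), np.int64(158), [12, 17, 16, 13])
(np.int64(188), np.int64(123), [13, 16, 14, 15])
(np.int64(188), np.int64(45), [14, 16, 16, 12])
(np.int64(188), np.int64(12), [12, 16, 14, 12])
99 208 183 127 128 128 129 126 127 128 129 227 174 177
105 207 175 126 127 127 126 127 128 129 127 228 172 178
111 207 174 126 126 125 127 132 133 124 126 228 169 176
117 203 162 127 117 128 125  46 113 131 121 228 172 174
123 205 177 122 114 120  35  39  45 100 129 228 171 176
129 205 183 113 124  60  31  34  37  38 129 228 174 178
135 202 202 102 104  87  29  28  31 100 120 227 172 179
141 200 187 128  84 121  85  40 114 127 122 228 173 180
147 199 197 125 125  84  98 120 108 128 121 228 174 178
153 200 181 126 125 124 126 126 125 125 122 229 173 178
159 195 226 219 220 219 220 218 220 221 218 226 175 178
```

The key is at (.4397,.3685), all four pots are seated and the shuttle is home. I close the fingers and press.

Emit:
{"fn": "apply_moves", "kwargs": {"targets": [[[15, 0, 0], 0], [[35, 1, 0], 0], [[50, 1, 20], 0], [[50, 1, 50], 0], [[50, 1, 80], 0], [[50, 1, 105], 0], [[50, 1, 120], 0], [[50, 1, 130], 0], [[50, 1, 134], 0], [[50, 1, 134], 0]], "grip": 255, "squeeze": 20}}

```text
t: 88.78
tcp_pos: [0.4397, 0.3694, 0.0614]
tool_rot: [[-0.666, -0.746, -0.016], [-0.746, 0.666, 0.004], [0.007, 0.015, -1.0]]
force: [-0.2, -1.7, 1.9]
grip_width: 0.0006
grip_force: 0.8
```

Emit:
{"fn": "apply_moves", "kwargs": {"targets": [[[0, 0, 3], 0], [[0, 0, 6], 0], [[0, 0, 9], 0], [[0, 0, 12], 0], [[0, 0, 15], 0], [[0, 0, 15], 0], [[0, 0, 15], 0]]}}

```text
t: 89.65
tcp_pos: [0.4399, 0.3701, 0.0552]
tool_rot: [[-0.665, -0.747, -0.009], [-0.747, 0.665, 0.005], [0.003, 0.01, -1.0]]
force: [-4.5, -19.8, 65.6]
grip_width: 0.001
grip_force: 32.5
```

The key went fully down: 6 mm of travel, then a hard stop. I raise clear, check once and hand in.

Emit:
{"fn": "apply_moves", "kwargs": {"targets": [[[0, 0, 0], 0], [[0, 0, -20], 0], [[0, 0, -70], 0], [[-20, 0, -120], 0], [[-50, 0, -150], 0], [[-50, 0, -150], 0], [[-50, 0, -150], 0], [[-50, 0, -150], 0]]}}

```text
t: 90.65
tcp_pos: [0.4743, 0.4048, 0.1938]
tool_rot: [[-0.665, -0.747, -0.018], [-0.747, 0.665, 0.002], [0.011, 0.015, -1.0]]
force: [-0.1, -0.5, -0.0]
grip_width: 0.0005
grip_force: 0.0
```

Run:
```python
from h import *
go();c=snap('wrist','w20.png')
H=rodpt(0)[0];ex=np.array([np.cos(PHI),np.sin(PHI)]);ey=np.array([-ex[1],ex[0]])
print([cross(c,H+.002*ex+s*ey) for s in(-.076,-.04,.04,.076)])
print((shutfit(c,(H+.002*ex,ey))*1000).round(1).tolist())
print(hand_in())
```

```text
t 90.65 tcp [0.4743 0.4048 0.1938] yaw 138.3 w 0.0005 F [-0.1 -0.5 -0. ]
[(np.int64(188), np.int64(159), [13, 16, 15, 14]), (np.int64(187), np.int64(123), [13, 17, 15, 14]), (np.int64(186), np.int64(46), [14, 15, 16, 12]), (np.int64(187), np.int64(13), [11, 17, 13, 12])]
[[-90.0, -24.0, 25.5], [-84.0, -24.0, 25.5], [-78.0, -10.0, 25.0], [-72.0, -8.0, 26.0], [-66.0, -1.5, 25.5], [-60.0, -24.0, 25.0], [-54.0, -24.0, 25.0], [-48.0, -24.0, 24.5], [-42.0, -10.0, 25.5], [-36.0, -10.0, 25.5], [-30.0, -6.0, 25.0], [30.0, -7.5, 24.5], [36.0, -11.0, 24.5], [42.0, -24.0, 24.5], [48.0, -25.0, 24.5], [54.0, -24.0, 24.5], [60.0, 0.0, 0.0], [66.0, -0.5, 25.0], [72.0, -7.0, 24.0], [78.0, -24.5, 24.0], [84.0, -24.5, 24.5], [90.0, -23.5, 24.5]]
the job is handed in; nothing more can be done
None
```

The job is handed in, verdict not shown: all four pots measured seated, the shuttle home at the stop and the key pressed its full 6 mm and released, but I viewed 15 pictures against the limit of 14, and wrist force reached about 109 N in a jam while approaching the rod (limit 120) and about 69 N on the key.

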